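Change what is weighed: swap the tin in the blocked drawer with the pot on the scale

TASK

The pink-lidded tin in the wooden drawer box is to be weighed next, in place of the red-capped pot that is on the kitchen scale. Move the pepper mill and the oil bottle out of the drawer's way onto the chopping board, pull the drawer open, stand the pot in the drawer and the tin in the middle of the scale's weighing platform. Then push the drawer fully shut and stand the mill back inside the round coaster and the bottle inside the square one, letting nothing tip over on the way.

Things in the scene. Friction and masses are not known exactly. Their poses are not given: they have to be found in the camera images.
- mill: wooden pepper mill, upright, 170 mm tall, foot 58 mm across, round head 48 mm across from 123 to 159 mm up with a small steel knob on top (12 mm across, to 170 mm). Origin: centre of its underside, z up. At the start it stands in the round coaster, in front of the drawer.
- oil: square dark green oil bottle with a red cap, upright, 267 mm tall, foot 61 x 61 mm, 0.65 kg. It narrows to the round cap, 32 mm across, from 251 to 265 mm up: take it there (just below it feels like a cone that widens slowly downward). Origin: centre of its underside, z up, x and y square to its flat sides. It starts in the square coaster, in front of the drawer.
- tin: low round tin with a pink lid, 43 mm across, 31 mm tall, upright. Origin: centre of its underside, z up. At the start it stands on the floor of the drawer, in its front part, seen between the steel rails of the top of the box; on the rear of that top stand a jar (163 mm tall) and a small glass (83 mm).
- pot: small upright black pot with a red cap, 26 mm across, 55 mm tall. Origin: centre of its underside, z up. At the start it stands on the scale's platform.
- round_coaster: round steel coaster, fixed on the worktop, 84 mm across, inside 76 mm; its floor is 4 mm and its rim 9 mm above its underside. Origin: centre of its underside. The mill's place.
- square_coaster: square steel coaster, fixed on the worktop, 86 x 86 mm, inside 78 x 78 mm; its floor is 4 mm and its rim 9 mm above its underside. Origin: centre of its underside, x and y square to its sides. The oil bottle's place.
- board: dark wooden chopping board, fixed on the worktop, 240 mm (its x) by 170 mm (its y), 18 mm thick, with a short handle beyond its -x end. Origin: centre of the underside of the 240 x 170 mm panel, z up.
- pan (a point): centre of the top of the kitchen scale's weighing platform, 22 mm above the worktop; the platform measures 130 mm (x) by 190 mm (y). The scale is white, flat, 165 x 205 mm, fixed, with its display in front (-x) of the platform.
- knob (a point): middle of the round steel knob on the front of the drawer (wooden box, fixed, railed top, 300 wide, 240 deep, 105 mm high). Knob 25 mm across; this point is 22 mm out of the front, 74 mm above the worktop. +x points into the box, square to the front; y runs along it. It moves with the drawer, whose inner front face is 33 mm behind it (+x) and floor 48 mm below it.
- drawer (a joint): how far the drawer is out: 0 shut, 0.15 m fully open along the knob's -x; slides against about 2 N, stays where left. Front panel 10 mm thick, 16 to 97 mm above the worktop: it passes over the coasters, not over what stands in them. Inside 264 mm wide, floor 26 mm above the worktop. The front edge of the box's fixed top is 33 mm behind the knob point when shut, 183 mm when fully open.

How it is judged:
By the outcome, as a careful person would: the job done as asked, in the order asked, and still so for the second after the job is handed in, with the robot touching nothing.
It also fails if it takes over 144 s, if anything falls off the work surface, if the arm or the gripper's body presses on something with over 40 N, if the wrist force passes 120 N, or if a joint passes its speed limit or range.

ROBOT

A 6-joint arm with a two-finger parallel gripper is mounted at the origin on a cart in front of the work surface, level with it; the furniture and walls round the work are solid. World frame = base frame: x ahead of the robot, y to its left, z up, the work surface at z = 0. Lengths are in m, angles in rad, forces in N, time in s.
With the tool pointing down it reaches from about 0.3 to 1 m from the base axis. Payload 5.1 kg.
Tool frame: the origin (TCP) lies midway between the tips of the shut fingers; the grasp point (between the pads) lies manip.pinch_z behind it (manip.pinch_z is the distance from the TCP to the grasp point, in m); z points along the fingers, y is the line along which they close (so a half turn about z gives the same grasp; the last joint's range is limited). The gripper opens to 95 mm and grips with 3 to 60 N. Pads are 20 mm wide; open, the fingers measure 119 mm over their backs; the gripper's body (75 mm by 180 mm) begins 59 mm behind the grasp point.
Start: joints at [1.254, 0.124, 1.65, -0, 1.367, -0.083], TCP at [0.151, 0.632, 0.215] pointing down, gripper open.
Joint ranges: [-2.61, 2.61], [-1.02, 2.33], [0.03, 2.71], [-1.35, 4.49], [0.32, 2.68], [-2.91, 2.91]. Speed limits (rad/s): [2.57, 2.57, 3.14, 3.14, 3.14, 3.14].

INTERFACE

Orientations are given as a 3x3 rotation matrix whose columns are the frame's x, y, z axes.
In Python, from station import manip, cams gives the robot as it stands. The module is installed in compiled form; this text tells all that it offers.
- The arm moves only by the tool move_arm, never from a script. Its argument "targets" is a list of rows, each an object of numbers: "dx", "dy", "dz": the shift along the tool's x, y, z in units of 40 mm (1.0 is 40 mm); "ax", "ay", "az": the turn, a rotation vector about the tool's x, y, z in units of 10 degrees (1.0 is 10 degrees). A call has 1 to 20 rows; each row shifts and turns the commanded pose from where the row before left it, along the tool's axes as they then stand; what a row does not reach is not made up. A row lasts 1/8 s, in which the tool goes at most 62.5 mm and 10.7 degrees, less where a joint would pass 70% of its speed; a pose out of reach is approached as far as the arm can. A call is refused whole if a number of a shift passes 1 or a number of a turn 1, either way. A call with a gripper value outside its range is refused whole. "hand" is the closure, from 0 (fully open) to 1 (shut), set as the call begins (left out, the last holds). The fingers move at their own pace and stop on an object; the grip force is fixed at half the most. Time passes only in rows, so rows that do not move let the fingers close. It gives the time, the measured TCP pose, the force, the opening and the grip force at its end, in the units of the state.
- manip.observe(): the state, without advancing time (a new reading comes with each control period).
- cams.get_image(name): name is "side" or "top"; returns a dict with "pixels" (420x560x3 uint8, blue, green, red), "fx", "fy", "cx", "cy" (pixels), "k1" (the pictures are not rectified: a ray, as slopes to the right and down, at radius r is drawn at 1 + k1 r^2 times it, then the intrinsics apply), "T" (4x4, takes a point from camera to world coordinates). Camera axes: x right, y up, looking along -z (the intrinsics and any distortion apply to the point x, -y, -z); pixel columns grow to the right and rows downward; lengths in m; the calibration is good to about 2 mm. A picture is of the moment at which its call begins. There is no depth.
- manip.sign_off(): hands the job in; it is judged then, once.
The state is a dict: "t": time; "q": joint angles; "qvel": joint speeds; "joint_efforts": joint torques, N m; "tcp_pos": TCP position; "orientation": TCP orientation; "ft_force": force on the tool from outside, world axes, zero at the start; "torque": the same for the moment, N m; "gripper_width": opening from 0.0 (shut) to 1.0 (fully open); "gripper_force": force on a finger pad.
Only numpy, scipy, OpenCV 4.12 (cv2) and the standard library are available. Lean on these libraries where they do the work, as an engineer would, in place of code of your own. Each camera call takes 0.05 s, during which the arm holds its last target. There are 200 camera calls.

## Working session

There is one attempt and no reset: what is moved stays moved. The work goes in short steps, Python scripts to look and compute and a tool call to move; the robot and the scene stay as the last step left them, time stands still between calls to the robot, and variables do not carry over. Pictures are saved under pics/ and viewed, at most 14 in all, crops included, and the job is handed in when it is done.

Besides the shell and the picture viewer there is one more tool, called after "Request:" as a command line: name --argument value ..., lists and objects as JSON in quotes. move_arm: Moves the arm, as the interface text tells. Its arguments: {"type":"object","properties":{"targets":{"type":"array","items":{"type":"object","properties":{"dx":{"type":"number"},"dy":{"type":"number"},"dz":{"type":"number"},"ax":{"type":"number"},"ay":{"type":"number"},"az":{"type":"number"}}}},"hand":{"type":"number"}},"required":["targets"]}

```bash
mkdir -p pics; cat > h.py <<'E'
import numpy as np, cv2
from station import manip, cams
def grab(n, f):
    im=cams.get_image(n); cv2.imwrite('pics/'+f+'.png', im['pixels'])
    np.savez('pics/'+f+'.npz', **{k:np.array(v) for k,v in im.items()}); return im
def load(f): return dict(np.load('pics/'+f+'.npz'))
def ray(im,u,v):
    a=np.array([(u-im['cx'])/im['fx'],(v-im['cy'])/im['fy']],float); s=a.copy()
    for _ in range(20): s=a/(1+im['k1']*(s@s))
    T=np.array(im['T']); return T[:3,3], T[:3,:3]@np.array([s[0],-s[1],-1.])
def onz(im,u,v,z):
    o,d=ray(im,u,v); return o+d*(z-o[2])/d[2]
def proj(im,p):
    T=np.array(im['T']); c=T[:3,:3].T@(np.array(p)-T[:3,3]); s=np.array([c[0],-c[1]])/-c[2]
    s=s*(1+im['k1']*(s@s)); return s*[im['fx'],im['fy']]+[im['cx'],im['cy']]
def two(i1,p1,i2,p2):
    o1,d1=ray(i1,*p1);o2,d2=ray(i2,*p2)
    t=np.linalg.lstsq(np.stack([d1,-d2],1),o2-o1,rcond=None)[0]
    a,b=o1+d1*t[0],o2+d2*t[1]; return (a+b)/2,np.linalg.norm(a-b)
E
python3 - <<'E'
from h import *
np.set_printoptions(precision=4,suppress=True)
for n in('side','top'):
    im=grab(n,n+'0'); print(n,im['fx'],im['cx'],im['cy'],im['k1'],np.array(im['T']))
s=manip.observe(); print(s, manip.pinch_z)
E
```

```text
side 399.1944074631612 284.7989590283424 210.79294710250565 -0.04680649326196969 [[-0.9435  0.135  -0.3026  0.3159]
 [-0.3308 -0.4364  0.8368  0.7954]
 [-0.0191  0.8896  0.4564  0.5034]
 [ 0.      0.      0.      1.    ]]
top 544.5001609026733 281.5564396050022 212.4019377988055 -0.1971931927949612 [[ 0.3662  0.8679 -0.3357  0.1683]
 [-0.9305  0.3382 -0.1406 -0.1814]
 [-0.0084  0.3638  0.9314  1.2449]
 [ 0.      0.      0.      1.    ]]
{'t': 0.1, 'q': array([ 1.2544,  0.1244,  1.6515, -0.    ,  1.3675, -0.0826]), 'qvel': array([ 0.0005, -0.0017, -0.0025, -0.0004,  0.0023,  0.0007]), 'joint_efforts': array([  0.0003, -41.8881, -36.1098,   0.0777,   0.0462,  -0.0001]), 'tcp_pos': array([0.1505, 0.6318, 0.2135]), 'orientation': array([[-0.9728,  0.2317, -0.0006],
       [ 0.2317,  0.9728, -0.0018],
       [ 0.0001, -0.0019, -1.    ]]), 'ft_force': array([-0.5631,  0.6532,  0.2264]), 'torque': array([-0.006 , -0.0401, -0.0539]), 'gripper_force': 0.0, 'gripper_width': 0.9983388505914156} 0.0188
```

View pics/side0.png

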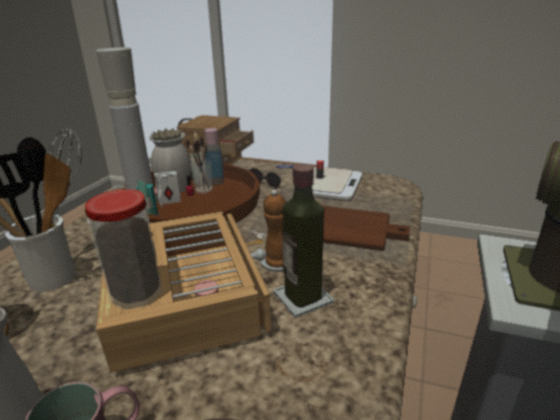

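View pics/top0.png

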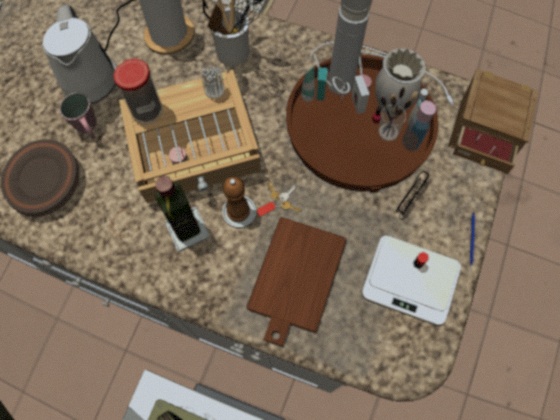

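The side view shows the bottle (cap at 303,177), the mill (knob about 276,193), the tin (206,289) and the board at right. The top view shows the bottle cap (165,184), mill (234,182), tin (178,154), knob (203,183), board (297,273) and the scale (413,280) with the pot cap (422,258). I'll enlarge crops for precise points.

```bash
python3 - <<'E'
from h import *
t=load('top0')['pixels']
cv2.imwrite('pics/c1.png',cv2.resize(t[65:265,110:275],None,fx=3.6,fy=3,interpolation=cv2.INTER_CUBIC) if 0 else cv2.resize(t[65:265,100:300],None,fx=3,fy=3,interpolation=cv2.INTER_CUBIC))
cv2.imwrite('pics/c2.png',cv2.resize(t[205:355,240:470],None,fx=3.4,fy=3.4,interpolation=cv2.INTER_CUBIC))
s=load('side0')['pixels']
cv2.imwrite('pics/c3.png',cv2.resize(s[145:345,180:430],None,fx=3,fy=3,interpolation=cv2.INTER_CUBIC))
E
```

```text
(no output)
```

View pics/c1.png

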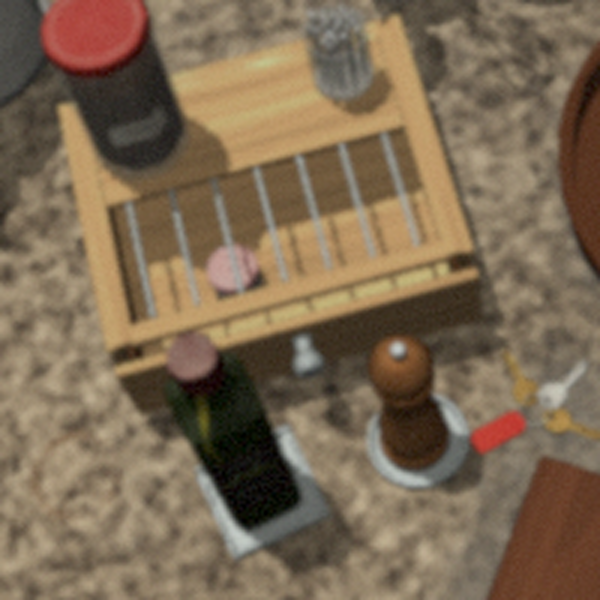

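View pics/c2.png

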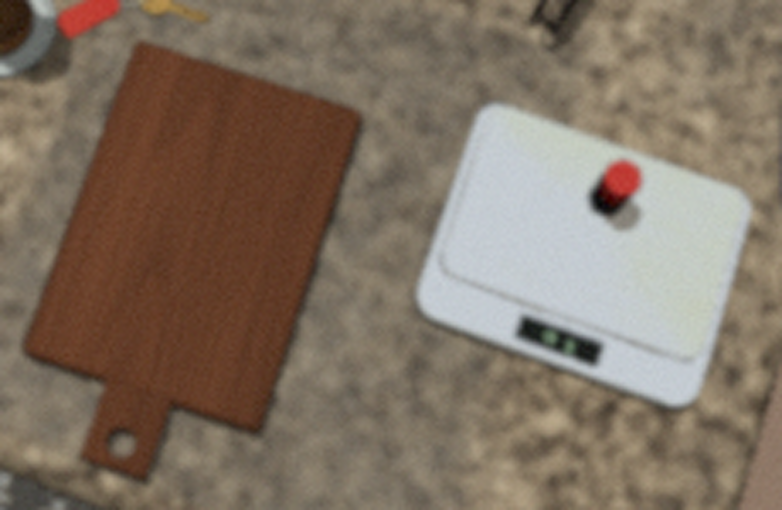

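View pics/c3.png

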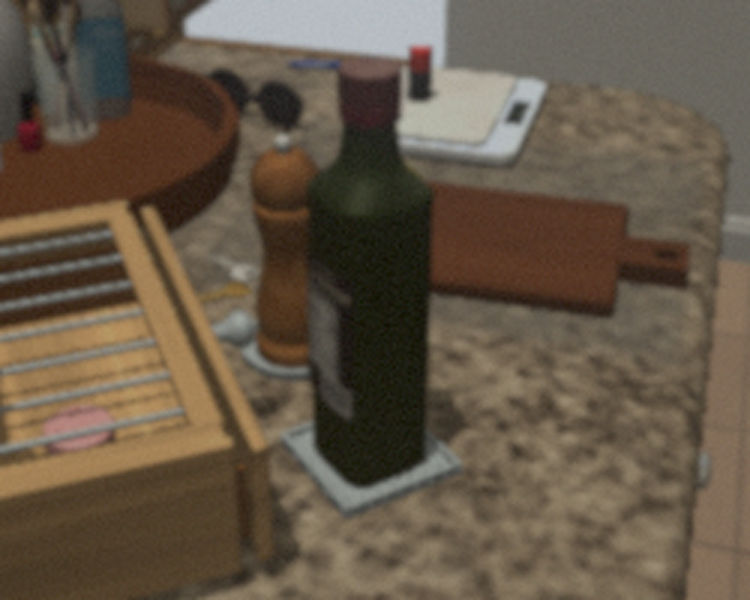

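The crops show the following, in crop pixels:
- **c1:** cap top (192,352), mill knob (398,349), drawer knob (305,354), tin lid (233,268), square coaster corners (200,487), (240,556), (327,512), (290,430).
- **c2:** board corners (140,42), (360,112), (262,432), (27,350), and pot cap (623,178).
- **c3:** the same objects from the side.

Next I'll turn these into positions.

```bash
python3 - <<'E'
from h import *
np.set_printoptions(precision=4,suppress=True)
t=load('top0'); s=load('side0')
a=lambda x,y:(100+x/3-.33,65+y/3-.33)
b=lambda x,y:(240+x/3.4-.35,205+y/3.4-.35)
c=lambda x,y:(180+x/3-.33,145+y/3-.33)
for n,p,z,q in [('oilcap',a(192,352),.271,c(370,72)),('millknob',a(398,348),.172,c(283,138)),('knob',a(305,356),.074,c(232,326)),
  ('tin',a(233,267),.057,c(80,424)),('pot',b(624,176),.077,c(421,50))]:
    print(n,onz(t,*p,z),onz(s,*q,z),*two(t,p,s,q))
print('rc',onz(t,*a(419,439),.009))
sq=np.array([onz(t,*a(*p),.009) for p in [(200,487),(240,556),(327,512),(290,430)]]);print('sq',sq,sq.mean(0),np.linalg.norm(np.diff(sq,axis=0),axis=1))
bd=np.array([onz(t,*b(*p),.018) for p in [(140,42),(360,112),(262,432),(27,350)]]);print('bd',bd,bd.mean(0),np.linalg.norm(np.diff(bd,axis=0),axis=1))
# board by mask
hsv=cv2.cvtColor(t['pixels'],cv2.COLOR_BGR2HSV)
# scale body
g=t['pixels']; m=((hsv[...,1]<45)&(hsv[...,2]>165)).astype(np.uint8)*255; m[:, :350]=0; m[:225]=0; m[330:]=0; m[:,470:]=0
k=max(cv2.findContours(m,0,1)[0],key=cv2.contourArea)
pts=np.array([onz(t,*p[0],.01)[:2]*1000 for p in k],np.float32); print('scale',cv2.minAreaRect(pts))
pl=np.array([onz(t,*b(*p),.022) for p in [(490,103),(748,190),(695,360),(440,272)]]);print('plat',pl,pl.mean(0),np.linalg.norm(np.diff(pl,axis=0),axis=1))
fe=[onz(t,*a(*p),.097) for p in [(118,377),(476,276)]]; print('front',fe)
bx=[onz(t,*a(*p),.105) for p in [(112,352),(472,250),(398,14),(60,105)]]; print('box',bx)
E
```

```text
oilcap [0.4946 0.2076 0.271 ] [0.491  0.2211 0.271 ] [0.4954 0.2093 0.2664] 0.001483218912082165
millknob [0.585  0.1072 0.172 ] [0.586  0.1102 0.172 ] [0.5863 0.1077 0.1706] 0.0013178749871528381
knob [0.5901 0.1998 0.074 ] [0.5923 0.1964 0.074 ] [0.5902 0.1994 0.0759] 0.0014680222720825022
tin [0.648  0.2953 0.057 ] [0.649  0.2999 0.057 ] [0.6502 0.2969 0.054 ] 0.0017534416243438944
pot [ 0.6061 -0.3426  0.077 ] [ 0.6053 -0.3328  0.077 ] [ 0.6078 -0.3431  0.073 ] 0.00037923246202177475
rc [0.5797 0.1026 0.009 ]
sq [[0.4762 0.2529 0.009 ]
 [0.4351 0.1971 0.009 ]
 [0.4948 0.147  0.009 ]
 [0.5484 0.2047 0.009 ]] [0.4886 0.2004 0.009 ] [0.0692 0.0779 0.0788]
bd [[ 0.5988  0.001   0.018 ]
 [ 0.6059 -0.1618  0.018 ]
 [ 0.3712 -0.1754  0.018 ]
 [ 0.3655 -0.0094  0.018 ]] [ 0.4854 -0.0864  0.018 ] [0.163  0.2351 0.1661]
scale ((570.4497680664062, -343.5230712890625), (165.65341186523438, 206.69180297851562), 0.2802164852619171)
plat [[ 0.6439 -0.2453  0.022 ]
 [ 0.6485 -0.4366  0.022 ]
 [ 0.5193 -0.4341  0.022 ]
 [ 0.5158 -0.2507  0.022 ]] [ 0.5819 -0.3417  0.022 ] [0.1914 0.1293 0.1835]
front [array([0.5125, 0.3228, 0.097 ]), array([0.6938, 0.0948, 0.097 ])]
box [array([0.5274, 0.3337, 0.105 ]), array([0.7103, 0.1046, 0.105 ]), array([0.8983, 0.2512, 0.105 ]), array([0.7153, 0.484 , 0.105 ])]
```

Request:
move_arm --targets '[{"dz": -0.3, "az": 0.985}, {"dz": -0.3, "az": 0.985}, {"dz": -0.3, "az": 0.985}, {"dz": -0.3, "az": 0.985}, {"dz": -0.3, "az": 0.985}, {"dz": -0.3, "az": 0.985}, {"dz": -0.3, "az": 0.985}, {"dz": -0.3, "az": 0.985}, {"dz": -0.3, "az": 0.985}, {"dz": -0.3, "az": 0.985}, {"dz": -0.3, "az": 0.985}, {"dz": -0.3, "az": 0.985}, {"dz": -0.3, "az": 0.985}]' --hand 0

```text
invalid input
```

```bash
cat > go.py <<'E'
# usage: go.py x y z yaw_deg : tool-axis shift (units 40mm) and turn (units 10deg) to target TCP, tool down
import sys; from h import *
from scipy.spatial.transform import Rotation as Ro
def need(p,yaw=-51.6):
    s=manip.observe(); R=s['orientation']; y=np.radians(yaw); c,n=np.cos(y),np.sin(y)
    G=np.array([[-n,c,0],[c,n,0],[0,0,-1.]])
    G=np.stack([[n,-c,0],[c,n,0],[0,0,-1.]],1) if 0 else np.stack([np.cross([c,n,0],[0,0,-1.]),[c,n,0],[0,0,-1.]],1)
    d=np.array(p)-s['tcp_pos']; rv=Ro.from_matrix(R.T@G).as_rotvec(degrees=True)
    print('t',round(s['t'],2),'tcp',s['tcp_pos'].round(4),'rot',(rv/10).round(3),'d(now)',(R.T@d/.04).round(3),'d(afterturn)',(G.T@d/.04).round(3),'q',s['q'].round(2),'F',s['ft_force'].round(1),'w',round(s['gripper_width'],3),round(s['gripper_force'],1))
if __name__=='__main__':
    a=[float(v) for v in sys.argv[1:]]; need(a[:3],*a[3:])
E
python3 go.py 0.495 0.2085 0.36
```

```text
t 0.1 tcp [0.1505 0.6318 0.2135] rot [-7.000e-03  1.200e-02  1.282e+01] d(now) [-10.831  -8.305  -3.647] d(afterturn) [ 0.178 13.643 -3.661] q [ 1.25  0.12  1.65 -0.    1.37 -0.08] F [-0.6  0.7  0.2] w 0.998 0.0
```

Request:
move_arm --targets '[{"dx": 0, "dy": 0, "dz": -0.3, "ax": 0, "ay": 0, "az": 0.98}, {"dx": 0, "dy": 0, "dz": -0.3, "ax": 0, "ay": 0, "az": 0.98}]'

```text
t: 0.35
tcp_pos: [0.1505, 0.6318, 0.2379]
orientation: [[-0.836, 0.549, -0.001], [0.549, 0.836, -0.002], [-0.0, -0.002, -1.0]]
ft_force: [0.5, 0.2, -0.3]
gripper_width: 0.996
gripper_force: 0.0
```

```bash
sed -i '/G=np.array(\[\[-n/d; s/G=np.stack(\[\[n,-c.*if 0 else /G=/' go.py; python3 go.py 0.495 0.2085 0.36
```

```text
t 0.35 tcp [0.1505 0.6318 0.2379] rot [-4.0000e-03  1.1000e-02  1.0828e+01] d(now) [-13.013  -4.117  -3.039] d(afterturn) [ 0.177 13.644 -3.052] q [1.25 0.11 1.63 0.   1.41 0.27] F [ 0.5  0.2 -0.3] w 0.996 0.0
```

Request:
move_arm --targets '[{"dz": -0.28, "az": 0.985}, {"dz": -0.28, "az": 0.985}, {"dz": -0.28, "az": 0.985}, {"dz": -0.28, "az": 0.985}, {"dz": -0.28, "az": 0.985}, {"dz": -0.28, "az": 0.985}, {"dz": -0.28, "az": 0.985}, {"dz": -0.28, "az": 0.985}, {"dz": -0.28, "az": 0.985}, {"dz": -0.28, "az": 0.985}, {"dz": -0.28, "az": 0.985}]'

```text
invalid input
```

```bash
python3 go.py 0.495 0.2085 0.36
```

```text
t 0.35 tcp [0.1505 0.6318 0.2379] rot [-4.0000e-03  1.1000e-02  1.0828e+01] d(now) [-13.013  -4.117  -3.039] d(afterturn) [ 0.177 13.644 -3.052] q [1.25 0.11 1.63 0.   1.41 0.27] F [ 0.5  0.2 -0.3] w 0.996 0.0
```

Request:
move_arm --targets '[{"dx": 0, "dy": 0, "dz": -0.28, "ax": 0, "ay": 0, "az": 0.98}, {"dx": 0, "dy": 0, "dz": -0.28, "ax": 0, "ay": 0, "az": 0.98}, {"dx": 0, "dy": 0, "dz": -0.28, "ax": 0, "ay": 0, "az": 0.98}, {"dx": 0, "dy": 0, "dz": -0.28, "ax": 0, "ay": 0, "az": 0.98}, {"dx": 0, "dy": 0, "dz": -0.28, "ax": 0, "ay": 0, "az": 0.98}, {"dx": 0, "dy": 0, "dz": -0.28, "ax": 0, "ay": 0, "az": 0.98}, {"dx": 0, "dy": 0, "dz": -0.28, "ax": 0, "ay": 0, "az": 0.98}, {"dx": 0, "dy": 0, "dz": -0.28, "ax": 0, "ay": 0, "az": 0.98}, {"dx": 0, "dy": 0, "dz": -0.28, "ax": 0, "ay": 0, "az": 0.98}, {"dx": 0, "dy": 0, "dz": -0.28, "ax": 0, "ay": 0, "az": 0.98}, {"dx": 0, "dy": 0, "dz": -0.28, "ax": 0, "ay": 0, "az": 0.98}]' --hand 0

```text
t: 1.72
tcp_pos: [0.1505, 0.6321, 0.3614]
orientation: [[0.778, 0.628, -0.0], [0.628, -0.778, -0.001], [-0.001, 0.001, -1.0]]
ft_force: [-0.1, -0.7, 0.1]
gripper_width: 1.0
gripper_force: 0.0
```

```bash
python3 go.py 0.495 0.2085 0.36
```

```text
t 1.73 tcp [0.1505 0.6321 0.3614] rot [0.004 0.006 0.048] d(now) [ 0.057 13.649  0.045] d(afterturn) [ 0.171 13.648  0.036] q [1.25 0.07 1.46 0.   1.61 2.15] F [-0.1 -0.7  0.1] w 1.0 0.0
```

Request:
move_arm --targets '[{"dx": 0.17, "dy": 0.65, "dz": 0, "ax": 0, "ay": 0, "az": 0.05}, {"dx": 0, "dy": 1, "dz": 0, "ax": 0, "ay": 0, "az": 0}, {"dx": 0, "dy": 1, "dz": 0, "ax": 0, "ay": 0, "az": 0}, {"dx": 0, "dy": 1, "dz": 0, "ax": 0, "ay": 0, "az": 0}, {"dx": 0, "dy": 1, "dz": 0, "ax": 0, "ay": 0, "az": 0}, {"dx": 0, "dy": 1, "dz": 0, "ax": 0, "ay": 0, "az": 0}, {"dx": 0, "dy": 1, "dz": 0, "ax": 0, "ay": 0, "az": 0}, {"dx": 0, "dy": 1, "dz": 0, "ax": 0, "ay": 0, "az": 0}, {"dx": 0, "dy": 1, "dz": 0, "ax": 0, "ay": 0, "az": 0}, {"dx": 0, "dy": 1, "dz": 0, "ax": 0, "ay": 0, "az": 0}, {"dx": 0, "dy": 1, "dz": 0, "ax": 0, "ay": 0, "az": 0}, {"dx": 0, "dy": 1, "dz": 0, "ax": 0, "ay": 0, "az": 0}, {"dx": 0, "dy": 1, "dz": 0, "ax": 0, "ay": 0, "az": 0}, {"dx": 0, "dy": 1, "dz": 0, "ax": 0, "ay": 0, "az": 0}, {"dx": 0, "dy": 0, "dz": 0, "ax": 0, "ay": 0, "az": 0}]' --hand 0

```text
t: 3.6
tcp_pos: [0.4983, 0.2088, 0.3609]
orientation: [[0.783, 0.622, -0.002], [0.622, -0.783, -0.001], [-0.002, -0.0, -1.0]]
ft_force: [0.2, 0.4, -0.1]
gripper_width: 1.002
gripper_force: 0.0
```

```bash
python3 go.py 0.495 0.2085 0.246
```

```text
t 3.6 tcp [0.4983 0.2088 0.3609] rot [-0.002  0.01   0.009] d(now) [-0.066 -0.045  2.872] d(afterturn) [-0.07  -0.046  2.872] q [ 0.3  -0.17  1.7  -0.    1.62  1.2 ] F [ 0.2  0.4 -0.1] w 1.002 0.0
```

Request:
move_arm --targets '[{"dx": -0.07, "dy": -0.05, "dz": 0.6, "ax": 0, "ay": 0, "az": 0}, {"dx": 0, "dy": 0, "dz": 0.7, "ax": 0, "ay": 0, "az": 0}, {"dx": 0, "dy": 0, "dz": 0.7, "ax": 0, "ay": 0, "az": 0}, {"dx": 0, "dy": 0, "dz": 0.6, "ax": 0, "ay": 0, "az": 0}, {"dx": 0, "dy": 0, "dz": 0.27, "ax": 0, "ay": 0, "az": 0}, {"dx": 0, "dy": 0, "dz": 0, "ax": 0, "ay": 0, "az": 0}]' --hand 0

```text
t: 4.35
tcp_pos: [0.4934, 0.2108, 0.2464]
orientation: [[0.78, 0.626, -0.002], [0.626, -0.78, -0.0], [-0.001, -0.001, -1.0]]
ft_force: [0.3, 0.3, -0.5]
gripper_width: 0.996
gripper_force: 0.0
```

Request:
move_arm --targets '[{"dx": 0, "dy": 0, "dz": 0, "ax": 0, "ay": 0, "az": 0}, {"dx": 0, "dy": 0, "dz": 0, "ax": 0, "ay": 0, "az": 0}, {"dx": 0, "dy": 0, "dz": 0, "ax": 0, "ay": 0, "az": 0}, {"dx": 0, "dy": 0, "dz": 0, "ax": 0, "ay": 0, "az": 0}, {"dx": 0, "dy": 0, "dz": 0, "ax": 0, "ay": 0, "az": 0}, {"dx": 0, "dy": 0, "dz": 0, "ax": 0, "ay": 0, "az": 0}, {"dx": 0, "dy": 0, "dz": 0, "ax": 0, "ay": 0, "az": 0}, {"dx": 0, "dy": 0, "dz": 0, "ax": 0, "ay": 0, "az": 0}]' --hand 1

```text
t: 5.35
tcp_pos: [0.4941, 0.2102, 0.2469]
orientation: [[0.78, 0.625, -0.0], [0.625, -0.78, -0.001], [-0.0, 0.0, -1.0]]
ft_force: [0.6, -1.2, -0.7]
gripper_width: 0.381
gripper_force: 29.0
```

```bash
python3 - <<'E'
from h import *
im=grab('side','side1')['pixels']; t=grab('top','top1')['pixels']
cv2.imwrite('pics/m1.png',np.hstack([cv2.resize(im[60:340,150:430],(400,400)),cv2.resize(t[100:300,100:300],(400,400))]))
E
python3 go.py 0.495 0.2085 0.246
```

```text
t 5.45 tcp [0.494  0.2103 0.2469] rot [0.001 0.002 0.03 ] d(now) [-0.009  0.05   0.022] d(afterturn) [-0.008  0.05   0.022] q [ 0.3  -0.15  1.86 -0.    1.42  1.2 ] F [ 0.7 -0.8 -0.8] w 0.383 29.0
```

View pics/m1.png

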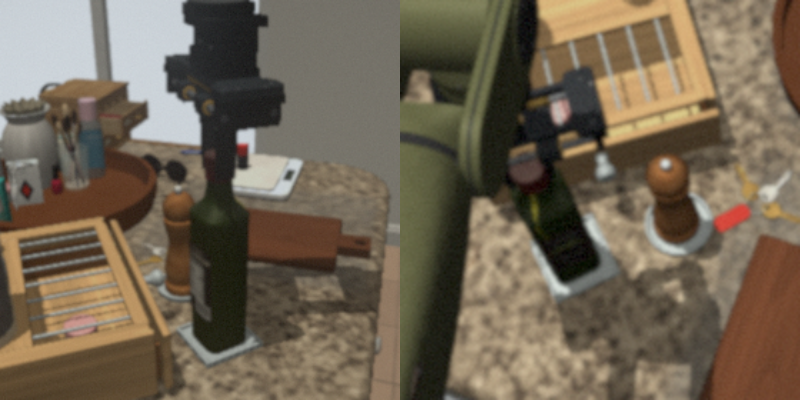

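The view shows the gripper on the bottle neck. The 36 mm opening is wider than the 32 mm cap, so the pads are on the cone. I'll regrip a few millimetres higher.

Request:
move_arm --targets '[{"dx": 0, "dy": 0, "dz": 0, "ax": 0, "ay": 0, "az": 0}, {"dx": 0, "dy": 0, "dz": 0, "ax": 0, "ay": 0, "az": 0}, {"dx": 0, "dy": 0.05, "dz": -0.17, "ax": 0, "ay": 0, "az": 0}, {"dx": 0, "dy": 0, "dz": 0, "ax": 0, "ay": 0, "az": 0}]' --hand 0.4

```text
t: 5.95
tcp_pos: [0.4958, 0.209, 0.255]
orientation: [[0.78, 0.625, 0.002], [0.625, -0.78, 0.001], [0.002, 0.001, -1.0]]
ft_force: [0.4, 0.8, 0.3]
gripper_width: 0.596
gripper_force: 0.0
```

Request:
move_arm --targets '[{"dx": 0, "dy": 0, "dz": 0, "ax": 0, "ay": 0, "az": 0}, {"dx": 0, "dy": 0, "dz": 0, "ax": 0, "ay": 0, "az": 0}, {"dx": 0, "dy": 0, "dz": 0, "ax": 0, "ay": 0, "az": 0}, {"dx": 0, "dy": 0, "dz": 0, "ax": 0, "ay": 0, "az": 0}, {"dx": 0, "dy": 0, "dz": 0, "ax": 0, "ay": 0, "az": 0}, {"dx": 0, "dy": 0, "dz": 0, "ax": 0, "ay": 0, "az": 0}]' --hand 1

```text
t: 6.7
tcp_pos: [0.4951, 0.2089, 0.2536]
orientation: [[0.78, 0.625, -0.001], [0.625, -0.78, 0.0], [-0.0, -0.0, -1.0]]
ft_force: [-0.3, 0.9, -1.1]
gripper_width: 0.346
gripper_force: 28.9
```

Request:
move_arm --targets '[{"dx": 0, "dy": 0, "dz": -0.1, "ax": 0, "ay": 0, "az": 0}, {"dx": 0, "dy": 0, "dz": -0.2, "ax": 0, "ay": 0, "az": 0}, {"dx": 0, "dy": 0, "dz": -0.3, "ax": 0, "ay": 0, "az": 0}, {"dx": 0, "dy": 0, "dz": -0.3, "ax": 0, "ay": 0, "az": 0}, {"dx": 0, "dy": 0, "dz": -0.2, "ax": 0, "ay": 0, "az": 0}, {"dx": 0, "dy": 0, "dz": -0.1, "ax": 0, "ay": 0, "az": 0}, {"dx": 0, "dy": 0, "dz": 0, "ax": 0, "ay": 0, "az": 0}]' --hand 1

```text
t: 7.58
tcp_pos: [0.4954, 0.2089, 0.3022]
orientation: [[0.78, 0.625, 0.0], [0.625, -0.78, 0.0], [0.0, 0.0, -1.0]]
ft_force: [1.0, 0.2, -5.5]
gripper_width: 0.345
gripper_force: 28.4
```

Request:
move_arm --targets '[{"dx": -0.15, "dy": 0.05, "dz": 0, "ax": 0, "ay": 0, "az": 0}, {"dx": -0.3, "dy": 0.1, "dz": 0, "ax": 0, "ay": 0, "az": 0}, {"dx": -0.4, "dy": 0.15, "dz": 0, "ax": 0, "ay": 0, "az": 0}, {"dx": -0.4, "dy": 0.15, "dz": 0, "ax": 0, "ay": 0, "az": 0}, {"dx": -0.4, "dy": 0.15, "dz": 0, "ax": 0, "ay": 0, "az": 0}, {"dx": -0.4, "dy": 0.15, "dz": 0, "ax": 0, "ay": 0, "az": 0}, {"dx": -0.4, "dy": 0.15, "dz": 0, "ax": 0, "ay": 0, "az": 0}, {"dx": -0.4, "dy": 0.2, "dz": 0, "ax": 0, "ay": 0, "az": 0}, {"dx": -0.3, "dy": 0.3, "dz": 0, "ax": 0, "ay": 0, "az": 0}, {"dx": -0.1, "dy": 0.4, "dz": 0, "ax": 0, "ay": 0, "az": 0}, {"dx": 0, "dy": 0.45, "dz": 0, "ax": 0, "ay": 0, "az": 0}, {"dx": 0, "dy": 0.5, "dz": 0, "ax": 0, "ay": 0, "az": 0}, {"dx": 0, "dy": 0.5, "dz": 0, "ax": 0, "ay": 0, "az": 0}, {"dx": 0, "dy": 0.5, "dz": 0, "ax": 0, "ay": 0, "az": 0}, {"dx": 0, "dy": 0.5, "dz": 0, "ax": 0, "ay": 0, "az": 0}, {"dx": 0, "dy": 0.5, "dz": 0, "ax": 0, "ay": 0, "az": 0}, {"dx": 0, "dy": 0.4, "dz": 0, "ax": 0, "ay": 0, "az": 0}, {"dx": 0, "dy": 0.3, "dz": 0, "ax": 0, "ay": 0, "az": 0}, {"dx": 0, "dy": 0.15, "dz": 0, "ax": 0, "ay": 0, "az": 0}, {"dx": 0, "dy": 0, "dz": 0, "ax": 0, "ay": 0, "az": 0}]' --hand 1

```text
t: 10.07
tcp_pos: [0.5339, -0.0473, 0.3018]
orientation: [[0.78, 0.625, -0.001], [0.625, -0.78, 0.0], [-0.0, -0.0, -1.0]]
ft_force: [-0.7, -0.5, -5.2]
gripper_width: 0.343
gripper_force: 28.4
```

```bash
python3 - <<'E'
from h import *
im=grab('side','side2')['pixels']; t=grab('top','top2')['pixels']
cv2.imwrite('pics/m2.png',np.hstack([cv2.resize(im[60:340,170:450],(400,400)),cv2.resize(t[100:380,100:380],(400,400))]))
E
python3 go.py 0.555 -0.075 0.268
```

```text
t 10.18 tcp [ 0.5337 -0.0468  0.3019] rot [-0.003 -0.     0.033] d(now) [-0.025  0.883  0.846] d(afterturn) [-0.02   0.883  0.847] q [-0.19 -0.17  1.79  0.    1.52  0.71] F [ 0.2  0.3 -5.2] w 0.347 28.4
```

View pics/m2.png

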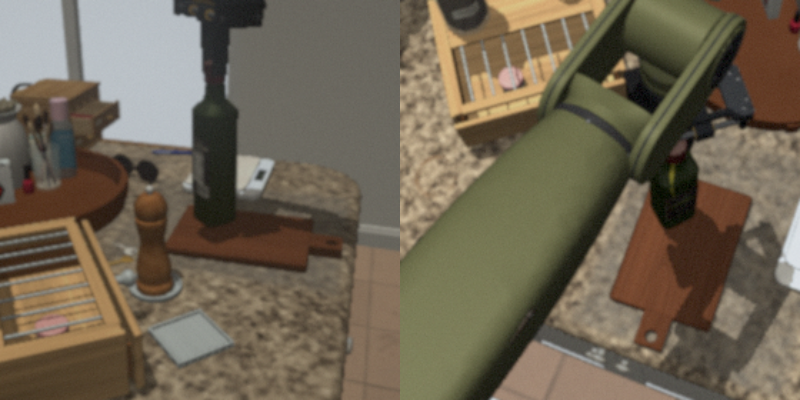

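The bottle hangs upright above the board, and the empty square coaster is visible at crop (190,338). I'll shift and lower it.

Request:
move_arm --targets '[{"dx": 0, "dy": 0.2, "dz": 0, "ax": 0, "ay": 0, "az": 0}, {"dx": 0, "dy": 0.3, "dz": 0, "ax": 0, "ay": 0, "az": 0}, {"dx": -0.02, "dy": 0.25, "dz": 0.05, "ax": 0, "ay": 0, "az": 0}, {"dx": 0, "dy": 0.13, "dz": 0.15, "ax": 0, "ay": 0, "az": 0}, {"dx": 0, "dy": 0, "dz": 0.2, "ax": 0, "ay": 0, "az": 0}, {"dx": 0, "dy": 0, "dz": 0.2, "ax": 0, "ay": 0, "az": 0}, {"dx": 0, "dy": 0, "dz": 0.13, "ax": 0, "ay": 0, "az": 0}, {"dx": 0, "dy": 0, "dz": 0.06, "ax": 0, "ay": 0, "az": 0}, {"dx": 0, "dy": 0, "dz": 0.03, "ax": 0, "ay": 0, "az": 0}, {"dx": 0, "dy": 0, "dz": 0, "ax": 0, "ay": 0, "az": 0}]' --hand 1

```text
t: 11.42
tcp_pos: [0.5554, -0.0751, 0.2694]
orientation: [[0.78, 0.625, 0.001], [0.625, -0.78, -0.0], [0.0, 0.0, -1.0]]
ft_force: [0.2, -0.3, -6.1]
gripper_width: 0.339
gripper_force: 28.4
```

```bash
python3 go.py 0.555 -0.075 0.268
```

```text
t 11.43 tcp [ 0.5554 -0.0751  0.2694] rot [ 0.002 -0.002  0.031] d(now) [-0.006 -0.009  0.034] d(afterturn) [-0.006 -0.009  0.034] q [-0.23 -0.1   1.79  0.    1.46  0.66] F [ 0.2 -0.3 -6.1] w 0.339 28.4
```

Request:
move_arm --targets '[{"dx": 0, "dy": 0, "dz": 0.025, "ax": 0, "ay": 0, "az": 0}, {"dx": 0, "dy": 0, "dz": 0.025, "ax": 0, "ay": 0, "az": 0}, {"dx": 0, "dy": 0, "dz": 0, "ax": 0, "ay": 0, "az": 0}]' --hand 1

```text
t: 11.8
tcp_pos: [0.5555, -0.0752, 0.2675]
orientation: [[0.78, 0.625, 0.001], [0.625, -0.78, -0.0], [0.001, 0.001, -1.0]]
ft_force: [0.3, 0.6, -3.9]
gripper_width: 0.344
gripper_force: 28.7
```

Request:
move_arm --targets '[{"dx": 0, "dy": 0, "dz": 0.015, "ax": 0, "ay": 0, "az": 0}, {"dx": 0, "dy": 0, "dz": 0, "ax": 0, "ay": 0, "az": 0}]' --hand 1

```text
t: 12.05
tcp_pos: [0.5558, -0.0752, 0.2675]
orientation: [[0.78, 0.625, 0.002], [0.625, -0.78, -0.0], [0.001, 0.001, -1.0]]
ft_force: [0.4, 0.5, 0.0]
gripper_width: 0.341
gripper_force: 29.1
```

Request:
move_arm --targets '[{"dx": 0, "dy": 0, "dz": 0, "ax": 0, "ay": 0, "az": 0}, {"dx": 0, "dy": 0, "dz": 0, "ax": 0, "ay": 0, "az": 0}, {"dx": 0, "dy": 0, "dz": 0, "ax": 0, "ay": 0, "az": 0}, {"dx": 0, "dy": 0, "dz": -0.3, "ax": 0, "ay": 0, "az": 0}, {"dx": 0, "dy": 0, "dz": -0.5, "ax": 0, "ay": 0, "az": 0}, {"dx": 0, "dy": 0, "dz": -0.5, "ax": 0, "ay": 0, "az": 0}, {"dx": 0, "dy": 0, "dz": -0.2, "ax": 0, "ay": 0, "az": 0}]' --hand 0.2

```text
t: 12.92
tcp_pos: [0.5561, -0.0754, 0.3297]
orientation: [[0.78, 0.625, 0.004], [0.625, -0.78, -0.001], [0.003, 0.003, -1.0]]
ft_force: [-0.2, -0.2, 0.5]
gripper_width: 0.801
gripper_force: 0.0
```

```bash
python3 go.py 0.5857 0.1075 0.30
```

```text
t 12.93 tcp [ 0.5561 -0.0754  0.3297] rot [ 0.019 -0.015  0.03 ] d(now) [ 3.434 -3.108  0.742] d(afterturn) [ 3.419 -3.124  0.743] q [-0.23 -0.12  1.71 -0.    1.55  0.66] F [-0.2 -0.2  0.5] w 0.801 0.0
```

Request:
move_arm --targets '[{"dx": 0.57, "dy": -0.52, "dz": 0, "ax": 0, "ay": 0, "az": 0.03}, {"dx": 0.57, "dy": -0.52, "dz": 0, "ax": 0, "ay": 0, "az": 0}, {"dx": 0.57, "dy": -0.52, "dz": 0, "ax": 0, "ay": 0, "az": 0}, {"dx": 0.57, "dy": -0.52, "dz": 0, "ax": 0, "ay": 0, "az": 0}, {"dx": 0.57, "dy": -0.52, "dz": 0, "ax": 0, "ay": 0, "az": 0}, {"dx": 0.57, "dy": -0.52, "dz": 0, "ax": 0, "ay": 0, "az": 0}, {"dx": 0, "dy": 0, "dz": 0.5, "ax": 0, "ay": 0, "az": 0}, {"dx": 0, "dy": 0, "dz": 0.8, "ax": 0, "ay": 0, "az": 0}, {"dx": 0, "dy": 0, "dz": 0.8, "ax": 0, "ay": 0, "az": 0}, {"dx": 0, "dy": 0, "dz": 0.5, "ax": 0, "ay": 0, "az": 0}, {"dx": 0, "dy": 0, "dz": 0, "ax": 0, "ay": 0, "az": 0}]' --hand 0

```text
t: 14.3
tcp_pos: [0.5835, 0.1069, 0.22]
orientation: [[0.784, 0.621, -0.004], [0.621, -0.784, -0.001], [-0.004, -0.002, -1.0]]
ft_force: [-0.2, -0.3, 0.5]
gripper_width: 1.001
gripper_force: 0.0
```

```bash
python3 go.py 0.5857 0.1075 0.126
```

```text
t 14.3 tcp [0.5835 0.1069 0.22  ] rot [-0.013  0.022 -0.003] d(now) [0.06  0.028 2.349] d(afterturn) [0.052 0.022 2.349] q [ 0.09 -0.    1.77 -0.    1.37  0.99] F [-0.2 -0.3  0.5] w 1.001 0.0
```

Request:
move_arm --targets '[{"dx": 0.05, "dy": 0.02, "dz": 0.6, "ax": 0, "ay": 0, "az": 0}, {"dx": 0, "dy": 0, "dz": 0.7, "ax": 0, "ay": 0, "az": 0}, {"dx": 0, "dy": 0, "dz": 0.6, "ax": 0, "ay": 0, "az": 0}, {"dx": 0, "dy": 0, "dz": 0.4, "ax": 0, "ay": 0, "az": 0}, {"dx": 0, "dy": 0, "dz": 0.05, "ax": 0, "ay": 0, "az": 0}, {"dx": 0, "dy": 0, "dz": 0, "ax": 0, "ay": 0, "az": 0}]' --hand 0

```text
t: 15.05
tcp_pos: [0.5877, 0.1083, 0.1297]
orientation: [[0.784, 0.621, 0.002], [0.621, -0.784, 0.0], [0.002, 0.001, -1.0]]
ft_force: [0.3, 0.4, 0.4]
gripper_width: 1.001
gripper_force: 0.0
```

Request:
move_arm --targets '[{"dx": 0, "dy": 0, "dz": 0, "ax": 0, "ay": 0, "az": 0}, {"dx": 0, "dy": 0, "dz": 0, "ax": 0, "ay": 0, "az": 0}, {"dx": 0, "dy": 0, "dz": 0, "ax": 0, "ay": 0, "az": 0}, {"dx": 0, "dy": 0, "dz": 0, "ax": 0, "ay": 0, "az": 0}, {"dx": 0, "dy": 0, "dz": 0, "ax": 0, "ay": 0, "az": 0}, {"dx": 0, "dy": 0, "dz": 0, "ax": 0, "ay": 0, "az": 0}]' --hand 1

```text
t: 15.8
tcp_pos: [0.5867, 0.1084, 0.1284]
orientation: [[0.784, 0.621, -0.0], [0.621, -0.784, 0.0], [-0.0, -0.0, -1.0]]
ft_force: [1.1, 1.0, 0.4]
gripper_width: 0.501
gripper_force: 30.0
```

Request:
move_arm --targets '[{"dx": 0, "dy": 0, "dz": -0.1, "ax": 0, "ay": 0, "az": 0}, {"dx": 0, "dy": 0, "dz": -0.25, "ax": 0, "ay": 0, "az": 0}, {"dx": 0, "dy": 0, "dz": -0.4, "ax": 0, "ay": 0, "az": 0}, {"dx": 0, "dy": 0, "dz": -0.4, "ax": 0, "ay": 0, "az": 0}, {"dx": 0, "dy": 0, "dz": -0.25, "ax": 0, "ay": 0, "az": 0}, {"dx": 0, "dy": 0, "dz": -0.1, "ax": 0, "ay": 0, "az": 0}]' --hand 1

```text
t: 16.55
tcp_pos: [0.5874, 0.1083, 0.1899]
orientation: [[0.784, 0.621, 0.002], [0.621, -0.784, 0.0], [0.002, 0.001, -1.0]]
ft_force: [-0.7, -0.2, -1.3]
gripper_width: 0.5
gripper_force: 30.0
```

```bash
python3 - <<'E'
from h import *
im=grab('side','side3')['pixels']; t=grab('top','top3')['pixels']
cv2.imwrite('pics/m3.png',np.hstack([cv2.resize(im[60:340,170:450],(400,400)),cv2.resize(t[100:380,100:380],(400,400))]))
E
python3 go.py 0.42 -0.12 0.18
```

```text
t 16.65 tcp [0.5871 0.1083 0.189 ] rot [ 0.003 -0.004  0.   ] d(now) [-6.818  1.878  0.222] d(afterturn) [-6.818  1.878  0.225] q [ 0.09  0.02  1.8  -0.    1.32  0.99] F [-0.1 -0.3 -2.2] w 0.5 30.0
```

View pics/m3.png

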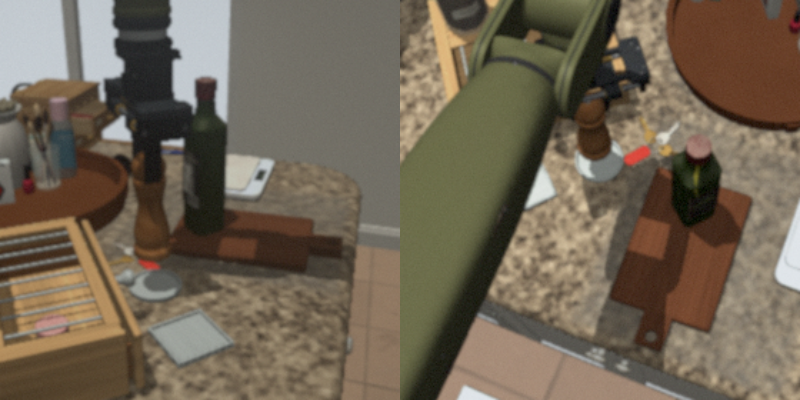

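The mill is held upright, and both coasters are visible and empty. I'll move along tool −x first, which keeps the body clear of the bottle, then along +y.

Request:
move_arm --targets '[{"dx": -0.2, "dy": 0, "dz": 0, "ax": 0, "ay": 0, "az": 0}, {"dx": -0.4, "dy": 0, "dz": 0, "ax": 0, "ay": 0, "az": 0}, {"dx": -0.6, "dy": 0, "dz": 0, "ax": 0, "ay": 0, "az": 0}, {"dx": -0.7, "dy": 0, "dz": 0, "ax": 0, "ay": 0, "az": 0}, {"dx": -0.7, "dy": 0, "dz": 0, "ax": 0, "ay": 0, "az": 0}, {"dx": -0.7, "dy": 0, "dz": 0, "ax": 0, "ay": 0, "az": 0}, {"dx": -0.7, "dy": 0, "dz": 0, "ax": 0, "ay": 0, "az": 0}, {"dx": -0.7, "dy": 0, "dz": 0, "ax": 0, "ay": 0, "az": 0}, {"dx": -0.7, "dy": 0.05, "dz": 0, "ax": 0, "ay": 0, "az": 0}, {"dx": -0.6, "dy": 0.2, "dz": 0, "ax": 0, "ay": 0, "az": 0}, {"dx": -0.45, "dy": 0.3, "dz": 0, "ax": 0, "ay": 0, "az": 0}, {"dx": -0.25, "dy": 0.4, "dz": 0.1, "ax": 0, "ay": 0, "az": 0}, {"dx": -0.1, "dy": 0.4, "dz": 0.15, "ax": 0, "ay": 0, "az": 0}, {"dx": 0, "dy": 0.3, "dz": 0.2, "ax": 0, "ay": 0, "az": 0}, {"dx": 0, "dy": 0.2, "dz": 0.25, "ax": 0, "ay": 0, "az": 0}, {"dx": 0, "dy": 0, "dz": 0.2, "ax": 0, "ay": 0, "az": 0}, {"dx": 0, "dy": 0, "dz": 0.1, "ax": 0, "ay": 0, "az": 0}, {"dx": 0, "dy": 0, "dz": 0, "ax": 0, "ay": 0, "az": 0}]' --hand 1

```text
t: 18.9
tcp_pos: [0.4194, -0.1183, 0.148]
orientation: [[0.783, 0.622, -0.001], [0.622, -0.783, 0.0], [-0.0, -0.001, -1.0]]
ft_force: [0.6, -0.6, -1.3]
gripper_width: 0.5
gripper_force: 30.0
```

```bash
python3 go.py 0.42 -0.12 0.1424
```

```text
t 18.9 tcp [ 0.4194 -0.1183  0.148 ] rot [-0.005  0.002  0.004] d(now) [-0.016  0.043  0.14 ] d(afterturn) [-0.016  0.043  0.14 ] q [-0.4  -0.32  2.18  0.    1.29  0.5 ] F [ 0.6 -0.6 -1.3] w 0.5 30.0
```

Request:
move_arm --targets '[{"dx": 0, "dy": 0, "dz": 0.08, "ax": 0, "ay": 0, "az": 0}, {"dx": 0, "dy": 0, "dz": 0.04, "ax": 0, "ay": 0, "az": 0}, {"dx": 0, "dy": 0, "dz": 0.02, "ax": 0, "ay": 0, "az": 0}, {"dx": 0, "dy": 0, "dz": 0, "ax": 0, "ay": 0, "az": 0}]' --hand 1

```text
t: 19.4
tcp_pos: [0.4197, -0.1187, 0.1429]
orientation: [[0.784, 0.621, 0.0], [0.621, -0.784, -0.0], [0.0, 0.0, -1.0]]
ft_force: [0.8, 1.1, -1.9]
gripper_width: 0.498
gripper_force: 30.0
```

Request:
move_arm --targets '[{"dx": 0, "dy": 0, "dz": 0.03, "ax": 0, "ay": 0, "az": 0}, {"dx": 0, "dy": 0, "dz": 0, "ax": 0, "ay": 0, "az": 0}]' --hand 1

```text
t: 19.65
tcp_pos: [0.42, -0.1188, 0.1424]
orientation: [[0.784, 0.621, 0.001], [0.621, -0.784, -0.0], [0.001, 0.001, -1.0]]
ft_force: [0.1, 1.8, 2.1]
gripper_width: 0.499
gripper_force: 30.0
```

```bash
python3 - <<'E'
from h import *
print(manip.observe()['ft_force'].round(1), manip.observe()['tcp_pos'].round(4))
s=load('side2'); im=s['pixels']; hsv=cv2.cvtColor(im,cv2.COLOR_BGR2HSV)
# square coaster & round coaster (side2/side3), knob
s3=load('side3'); h3=cv2.cvtColor(s3['pixels'],cv2.COLOR_BGR2HSV)
for nm,lo,hi in [('sq',(270,272),(336,320)),('rc',(260,245),(300,275))]:
    sub=h3[lo[1]:hi[1],lo[0]:hi[0]].astype(int); b=s3['pixels'][lo[1]:hi[1],lo[0]:hi[0]].astype(int)
    m=((b[...,0]>=b[...,2]-2)&(sub[...,2]>95)).astype(np.uint8)*255
    m=cv2.morphologyEx(m,cv2.MORPH_CLOSE,np.ones((5,5)))
    k=max(cv2.findContours(m,0,1)[0],key=cv2.contourArea)
    P=np.array([onz(s3,p[0][0]+lo[0],p[0][1]+lo[1],.009)[:2]*1000 for p in cv2.convexHull(k)],np.float32)
    print(nm,cv2.contourArea(k),cv2.minAreaRect(P),cv2.minEnclosingCircle(P))
E
```

```text
[0.1 1.8 2.1] [ 0.42   -0.1188  0.1424]
sq 1105.5 ((492.8776550292969, 214.19485473632812), (83.58753967285156, 83.3433609008789), 48.52494812011719) ((492.2854309082031, 213.69065856933594), 55.89667892456055)
rc 404.0 ((584.5491943359375, 114.16939544677734), (77.91911315917969, 74.0838394165039), 17.80617332458496) ((589.6619873046875, 111.99360656738281), 48.20868682861328)
```

Request:
move_arm --targets '[{"dx": 0, "dy": 0, "dz": 0, "ax": 0, "ay": 0, "az": 0}, {"dx": 0, "dy": 0, "dz": 0, "ax": 0, "ay": 0, "az": 0}, {"dx": 0, "dy": 0, "dz": 0, "ax": 0, "ay": 0, "az": 0}, {"dx": 0, "dy": 0, "dz": -0.3, "ax": 0, "ay": 0, "az": 0}, {"dx": 0, "dy": 0, "dz": -0.7, "ax": 0, "ay": 0, "az": 0}, {"dx": 0, "dy": 0, "dz": -1, "ax": 0, "ay": 0, "az": 0}, {"dx": 0, "dy": 0, "dz": -1, "ax": 0, "ay": 0, "az": 0}, {"dx": 0, "dy": 0, "dz": -1, "ax": 0, "ay": 0, "az": 0}, {"dx": 0.3, "dy": -0.6, "dz": 0, "ax": 0, "ay": 0, "az": 0}, {"dx": 0.8, "dy": -0.8, "dz": 0, "ax": 0, "ay": 0, "az": 0}, {"dx": 1, "dy": -0.8, "dz": 0, "ax": 0, "ay": 0, "az": 0}, {"dx": 1, "dy": -0.8, "dz": 0, "ax": 0, "ay": 0, "az": 0}, {"dx": 1, "dy": -0.5, "dz": 0, "ax": 0, "ay": 0, "az": 0}, {"dx": 1, "dy": 0, "dz": 0, "ax": 0, "ay": 0, "az": 0}, {"dx": 1, "dy": 0, "dz": 0, "ax": 0, "ay": 0, "az": 0}, {"dx": 1, "dy": 0, "dz": 0, "ax": 0, "ay": 0, "az": 0}, {"dx": 0.7, "dy": 0, "dz": 0, "ax": 0, "ay": 0, "az": 0}, {"dx": 0.3, "dy": 0, "dz": 0, "ax": 0, "ay": 0, "az": 0}, {"dx": 0, "dy": 0, "dz": 0, "ax": 0, "ay": 0, "az": 0}]' --hand 0

```text
t: 22.02
tcp_pos: [0.5867, 0.1923, 0.3018]
orientation: [[0.783, 0.621, -0.0], [0.621, -0.783, -0.0], [-0.0, 0.0, -1.0]]
ft_force: [0.2, 0.0, 0.4]
gripper_width: 1.001
gripper_force: 0.0
```

```bash
python3 go.py 0.590 0.1995 0.055
```

```text
t 22.02 tcp [0.5867 0.1923 0.3018] rot [0.    0.003 0.002] d(now) [ 0.18  -0.089  6.171] d(afterturn) [ 0.177 -0.089  6.171] q [ 0.23  0.01  1.62 -0.    1.51  1.13] F [0.2 0.  0.4] w 1.001 0.0
```

Request:
move_arm --targets '[{"dx": 0.13, "dy": -0.09, "dz": 0.6, "ax": 0, "ay": 0, "az": 0}, {"dx": 0, "dy": 0, "dz": 1, "ax": 0, "ay": 0, "az": 0}, {"dx": 0, "dy": 0, "dz": 1, "ax": 0, "ay": 0, "az": 0}, {"dx": 0, "dy": 0, "dz": 1, "ax": 0, "ay": 0, "az": 0}, {"dx": 0, "dy": 0, "dz": 0.8, "ax": 0, "ay": 0, "az": 0}, {"dx": 0, "dy": 0, "dz": 0.6, "ax": 0, "ay": 0, "az": 0}, {"dx": 0, "dy": 0, "dz": 0.5, "ax": 0, "ay": 0, "az": 0}, {"dx": 0, "dy": 0, "dz": 0.4, "ax": 0, "ay": 0, "az": 0}, {"dx": 0, "dy": 0, "dz": 0.27, "ax": 0, "ay": 0, "az": 0}, {"dx": 0, "dy": 0, "dz": 0, "ax": 0, "ay": 0, "az": 0}]' --hand 0

```text
t: 23.28
tcp_pos: [0.588, 0.1982, 0.0542]
orientation: [[0.784, 0.621, -0.001], [0.621, -0.784, -0.0], [-0.001, -0.001, -1.0]]
ft_force: [0.0, 1.1, -0.2]
gripper_width: 0.999
gripper_force: 0.0
```

Request:
move_arm --targets '[{"dx": 0, "dy": 0, "dz": 0, "ax": 0, "ay": 0, "az": 0}, {"dx": 0, "dy": 0, "dz": 0, "ax": 0, "ay": 0, "az": 0}, {"dx": 0, "dy": 0, "dz": 0, "ax": 0, "ay": 0, "az": 0}, {"dx": 0, "dy": 0, "dz": 0, "ax": 0, "ay": 0, "az": 0}, {"dx": 0, "dy": 0, "dz": 0, "ax": 0, "ay": 0, "az": 0}, {"dx": 0, "dy": 0, "dz": 0, "ax": 0, "ay": 0, "az": 0}, {"dx": 0, "dy": 0, "dz": 0, "ax": 0, "ay": 0, "az": 0}, {"dx": 0, "dy": 0, "dz": 0, "ax": 0, "ay": 0, "az": 0}]' --hand 1

```text
t: 24.28
tcp_pos: [0.5887, 0.1979, 0.0548]
orientation: [[0.783, 0.621, 0.001], [0.621, -0.783, -0.001], [0.0, 0.001, -1.0]]
ft_force: [2.2, -0.5, -1.1]
gripper_width: 0.239
gripper_force: 30.0
```

```bash
python3 go.py 0.590 0.1995 0.055
```

```text
t 24.27 tcp [0.5887 0.1979 0.0548] rot [ 0.006 -0.     0.002] d(now) [ 0.049 -0.011 -0.004] d(afterturn) [ 0.049 -0.011 -0.004] q [ 0.24  0.21  1.84 -0.    1.09  1.14] F [ 2.2 -0.5 -1.1] w 0.239 30.0
```

Request:
move_arm --targets '[{"dx": -0.08, "dy": 0, "dz": 0, "ax": 0, "ay": 0, "az": 0}, {"dx": -0.16, "dy": 0, "dz": 0, "ax": 0, "ay": 0, "az": 0}, {"dx": -0.22, "dy": 0, "dz": 0, "ax": 0, "ay": 0, "az": 0}, {"dx": -0.25, "dy": 0, "dz": 0, "ax": 0, "ay": 0, "az": 0}, {"dx": -0.25, "dy": 0, "dz": 0, "ax": 0, "ay": 0, "az": 0}, {"dx": -0.25, "dy": 0, "dz": 0, "ax": 0, "ay": 0, "az": 0}, {"dx": -0.25, "dy": 0, "dz": 0, "ax": 0, "ay": 0, "az": 0}, {"dx": -0.25, "dy": 0, "dz": 0, "ax": 0, "ay": 0, "az": 0}, {"dx": -0.25, "dy": 0, "dz": 0, "ax": 0, "ay": 0, "az": 0}, {"dx": -0.25, "dy": 0, "dz": 0, "ax": 0, "ay": 0, "az": 0}, {"dx": -0.25, "dy": 0, "dz": 0, "ax": 0, "ay": 0, "az": 0}, {"dx": -0.25, "dy": 0, "dz": 0, "ax": 0, "ay": 0, "az": 0}, {"dx": -0.25, "dy": 0, "dz": 0, "ax": 0, "ay": 0, "az": 0}, {"dx": -0.25, "dy": 0, "dz": 0, "ax": 0, "ay": 0, "az": 0}, {"dx": -0.22, "dy": 0, "dz": 0, "ax": 0, "ay": 0, "az": 0}, {"dx": -0.16, "dy": 0, "dz": 0, "ax": 0, "ay": 0, "az": 0}, {"dx": -0.08, "dy": 0, "dz": 0, "ax": 0, "ay": 0, "az": 0}, {"dx": 0, "dy": 0, "dz": 0, "ax": 0, "ay": 0, "az": 0}]' --hand 1

```text
t: 26.52
tcp_pos: [0.4781, 0.1109, 0.0551]
orientation: [[0.785, 0.619, 0.014], [0.619, -0.785, 0.01], [0.017, 0.001, -1.0]]
ft_force: [22.7, 14.8, -21.5]
gripper_width: 0.242
gripper_force: 30.0
```

```bash
python3 go.py 0.4711 0.1047 0.055
```

```text
t 26.52 tcp [0.4781 0.1109 0.0551] rot [ 0.007 -0.099 -0.013] d(now) [-0.233  0.014 -0.001] d(afterturn) [-0.233  0.014  0.003] q [ 0.11 -0.08  2.15  0.01  1.06  1.01] F [ 22.7  14.8 -21.5] w 0.242 30.0
```

Resistance came after 141 mm of travel. I'll look before going further.

Request:
move_arm --targets '[{"dx": 0.15, "dy": 0, "dz": 0, "ax": 0, "ay": 0.05, "az": 0}, {"dx": 0, "dy": 0, "dz": 0, "ax": 0, "ay": 0, "az": 0}]' --hand 1

```text
t: 26.78
tcp_pos: [0.4781, 0.1111, 0.0549]
orientation: [[0.784, 0.621, 0.007], [0.621, -0.784, 0.006], [0.009, -0.0, -1.0]]
ft_force: [4.6, -1.0, -3.6]
gripper_width: 0.24
gripper_force: 30.0
```

```bash
python3 - <<'E'
from h import *
im=grab('side','side4')['pixels']; t=grab('top','top4')['pixels']
cv2.imwrite('pics/m4.png',np.hstack([cv2.resize(im[150:350,170:370],(400,400)),cv2.resize(t[60:340,100:380],(400,400))]))
E
python3 go.py 0.4711 0.1047 0.055
```

```text
t 26.88 tcp [0.4781 0.1111 0.0549] rot [-0.002 -0.055 -0.001] d(now) [-0.237  0.016 -0.004] d(afterturn) [-0.237  0.016 -0.002] q [ 0.12 -0.08  2.14  0.01  1.07  1.01] F [ 4.3 -0.5 -4.2] w 0.239 30.0
```

View pics/m4.png

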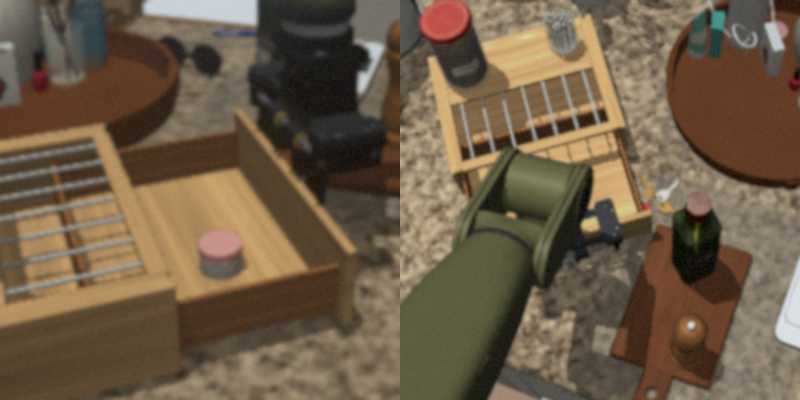

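The drawer is open with the tin standing in it (crop (221,243)), and the mill and bottle stand on the board. Now I'll fetch the pot.

Request:
move_arm --targets '[{"dx": 0, "dy": 0, "dz": 0, "ax": 0, "ay": 0, "az": 0}, {"dx": 0, "dy": 0, "dz": 0, "ax": 0, "ay": 0, "az": 0}, {"dx": 0, "dy": 0, "dz": 0, "ax": 0, "ay": 0, "az": 0}, {"dx": 0, "dy": 0, "dz": -0.4, "ax": 0, "ay": 0.05, "az": 0}, {"dx": 0, "dy": 0, "dz": -0.8, "ax": 0, "ay": 0, "az": 0}, {"dx": 0, "dy": 0, "dz": -1, "ax": 0, "ay": 0, "az": 0}, {"dx": 0, "dy": 0, "dz": -1, "ax": 0, "ay": 0, "az": 0}, {"dx": 0, "dy": 0, "dz": -1, "ax": 0, "ay": 0, "az": 0}, {"dx": 0, "dy": 0, "dz": -1, "ax": 0, "ay": 0, "az": 0}, {"dx": 0, "dy": 0, "dz": -1, "ax": 0, "ay": 0, "az": 0}, {"dx": 0, "dy": 0, "dz": -0.8, "ax": 0, "ay": 0, "az": 0}]' --hand 0

```text
t: 28.25
tcp_pos: [0.4742, 0.1079, 0.3382]
orientation: [[0.783, 0.621, 0.017], [0.621, -0.784, 0.011], [0.02, 0.001, -1.0]]
ft_force: [0.9, 0.9, -0.1]
gripper_width: 0.999
gripper_force: 0.0
```

```bash
python3 go.py 0.607 -0.343 0.335; python3 - <<'E'
from h import *
s=load('side4'); t=load('top4')
print('tin',onz(s,280.3,271.3,.057))
# red lid pink mask
h=cv2.cvtColor(s['pixels'],cv2.COLOR_BGR2HSV); m=cv2.inRange(h,(0,70,110),(10,255,255))|cv2.inRange(h,(165,60,100),(180,255,255)); m[:,:255]=0;m[:255]=0;m[295:]=0;m[:,305:]=0
print(cv2.connectedComponentsWithStats(m)[2:])
E
```

```text
t 28.25 tcp [0.4742 0.1079 0.3382] rot [ 0.008 -0.116  0.001] d(now) [-4.4030e+00  1.0896e+01  7.0000e-03] d(afterturn) [-4.401 10.896  0.08 ] q [ 0.11 -0.31  1.85  0.01  1.58  1.01] F [ 0.9  0.9 -0.1] w 0.999 0.0
tin [0.53699249 0.21635041 0.057     ]
(array([[     0,      0,    560,    420, 234916],
       [   269,    265,     22,     17,    284]], dtype=int32), array([[279.50011493, 209.42391323],
       [279.40492958, 272.43661972]]))
```

Request:
move_arm --targets '[{"dx": -0.2, "dy": 0.5, "dz": 0, "ax": 0, "ay": -0.11, "az": 0}, {"dx": -0.4, "dy": 0.99, "dz": 0, "ax": 0, "ay": 0, "az": 0}, {"dx": -0.4, "dy": 0.99, "dz": 0, "ax": 0, "ay": 0, "az": 0}, {"dx": -0.4, "dy": 0.99, "dz": 0, "ax": 0, "ay": 0, "az": 0}, {"dx": -0.4, "dy": 0.99, "dz": 0, "ax": 0, "ay": 0, "az": 0}, {"dx": -0.4, "dy": 0.99, "dz": 0, "ax": 0, "ay": 0, "az": 0}, {"dx": -0.4, "dy": 0.99, "dz": 0, "ax": 0, "ay": 0, "az": 0}, {"dx": -0.4, "dy": 0.99, "dz": 0, "ax": 0, "ay": 0, "az": 0}, {"dx": -0.4, "dy": 0.99, "dz": 0, "ax": 0, "ay": 0, "az": 0}, {"dx": -0.4, "dy": 0.99, "dz": 0, "ax": 0, "ay": 0, "az": 0}, {"dx": -0.4, "dy": 0.99, "dz": 0, "ax": 0, "ay": 0, "az": 0}, {"dx": -0.2, "dy": 0.5, "dz": 0.6, "ax": 0, "ay": 0, "az": 0}, {"dx": 0, "dy": 0, "dz": 1, "ax": 0, "ay": 0, "az": 0}, {"dx": 0, "dy": 0, "dz": 1, "ax": 0, "ay": 0, "az": 0}, {"dx": 0, "dy": 0, "dz": 1, "ax": 0, "ay": 0, "az": 0}, {"dx": 0, "dy": 0, "dz": 0.7, "ax": 0, "ay": 0, "az": 0}, {"dx": 0, "dy": 0, "dz": 0.4, "ax": 0, "ay": 0, "az": 0}, {"dx": 0, "dy": 0, "dz": 0, "ax": 0, "ay": 0, "az": 0}]' --hand 0

```text
t: 30.5
tcp_pos: [0.6066, -0.343, 0.1465]
orientation: [[0.784, 0.621, -0.003], [0.621, -0.784, -0.0], [-0.002, -0.002, -1.0]]
ft_force: [-0.2, -0.4, 1.3]
gripper_width: 0.998
gripper_force: 0.0
```

```bash
python3 go.py 0.607 -0.343 0.039
```

```text
t 30.5 tcp [ 0.6066 -0.343   0.1465] rot [-0.009  0.012  0.   ] d(now) [0.014 0.009 2.687] d(afterturn) [0.008 0.005 2.687] q [-0.59  0.27  1.6  -0.    1.28  0.31] F [-0.2 -0.4  1.3] w 0.998 0.0
```

Request:
move_arm --targets '[{"dx": 0, "dy": 0, "dz": 0.5, "ax": 0, "ay": 0, "az": 0}, {"dx": 0, "dy": 0, "dz": 0.7, "ax": 0, "ay": 0, "az": 0}, {"dx": 0, "dy": 0, "dz": 0.7, "ax": 0, "ay": 0, "az": 0}, {"dx": 0, "dy": 0, "dz": 0.5, "ax": 0, "ay": 0, "az": 0}, {"dx": 0, "dy": 0, "dz": 0.28, "ax": 0, "ay": 0, "az": 0}, {"dx": 0, "dy": 0, "dz": 0, "ax": 0, "ay": 0, "az": 0}]' --hand 0

```text
t: 31.25
tcp_pos: [0.6067, -0.3432, 0.0391]
orientation: [[0.784, 0.621, -0.002], [0.621, -0.784, -0.001], [-0.002, -0.001, -1.0]]
ft_force: [0.6, 0.3, 0.1]
gripper_width: 1.001
gripper_force: 0.0
```

Request:
move_arm --targets '[{"dx": 0, "dy": 0, "dz": 0, "ax": 0, "ay": 0, "az": 0}, {"dx": 0, "dy": 0, "dz": 0, "ax": 0, "ay": 0, "az": 0}, {"dx": 0, "dy": 0, "dz": 0, "ax": 0, "ay": 0, "az": 0}, {"dx": 0, "dy": 0, "dz": 0, "ax": 0, "ay": 0, "az": 0}, {"dx": 0, "dy": 0, "dz": 0, "ax": 0, "ay": 0, "az": 0}, {"dx": 0, "dy": 0, "dz": 0, "ax": 0, "ay": 0, "az": 0}, {"dx": 0, "dy": 0, "dz": 0, "ax": 0, "ay": 0, "az": 0}, {"dx": 0, "dy": 0, "dz": 0, "ax": 0, "ay": 0, "az": 0}]' --hand 1

```text
t: 32.25
tcp_pos: [0.6069, -0.3433, 0.0397]
orientation: [[0.784, 0.621, -0.002], [0.621, -0.784, -0.001], [-0.002, -0.0, -1.0]]
ft_force: [-0.5, 0.2, 0.1]
gripper_width: 0.267
gripper_force: 30.0
```

Request:
move_arm --targets '[{"dx": 0, "dy": 0, "dz": -0.2, "ax": 0, "ay": 0, "az": 0}, {"dx": 0, "dy": 0, "dz": -0.5, "ax": 0, "ay": 0, "az": 0}, {"dx": 0, "dy": 0, "dz": -0.8, "ax": 0, "ay": 0, "az": 0}, {"dx": 0, "dy": 0, "dz": -0.8, "ax": 0, "ay": 0, "az": 0}, {"dx": 0, "dy": 0, "dz": -0.8, "ax": 0, "ay": 0, "az": 0}, {"dx": 0, "dy": 0, "dz": -0.8, "ax": 0, "ay": 0, "az": 0}, {"dx": 0, "dy": 0, "dz": -0.8, "ax": 0, "ay": 0, "az": 0}, {"dx": 0, "dy": 0, "dz": -0.8, "ax": 0, "ay": 0, "az": 0}, {"dx": 0, "dy": 0, "dz": -0.8, "ax": 0, "ay": 0, "az": 0}, {"dx": 0, "dy": 0, "dz": -0.8, "ax": 0, "ay": 0, "az": 0}, {"dx": 0, "dy": 0, "dz": -0.4, "ax": 0, "ay": 0, "az": 0}]' --hand 1

```text
t: 33.62
tcp_pos: [0.6078, -0.3433, 0.3444]
orientation: [[0.784, 0.621, 0.003], [0.621, -0.784, -0.004], [-0.0, 0.005, -1.0]]
ft_force: [-0.1, 0.2, -0.5]
gripper_width: 0.264
gripper_force: 30.0
```

```bash
python3 - <<'E'
from h import *
# knob frame: opened knob at (0.478,0.111)+tiny ; pot at x'=0.10,y'=-0.05
d=np.array([.784,.621]); y=np.array([-.621,.784]); k=np.array([.590,.1995])-.1406*d
tin=np.array([.538,.211]); print('knob',k,'tin rel',(tin-k)@d,(tin-k)@y)
print('pot target',k+.1*d-.055*y)
t=grab('top','top5'); hsv=cv2.cvtColor(t['pixels'],cv2.COLOR_BGR2HSV)
cv2.imwrite('pics/m5.png',cv2.resize(t['pixels'][60:340,100:500],None,fx=2,fy=2))
E
python3 go.py 0.590 0.087 0.335
```

```text
knob [0.4797696 0.1121874] tin rel 0.10701525820000005 0.04130799999999995
pot target [0.5923246 0.1311674]
t 33.67 tcp [ 0.6081 -0.3436  0.3457] rot [ 0.04  -0.003  0.   ] d(now) [ 6.332 -8.719  0.209] d(afterturn) [ 6.331 -8.717  0.267] q [-0.59  0.18  1.37 -0.    1.58  0.31] F [-0.4 -0.1  1.2] w 0.263 30.0
```

View pics/m5.png

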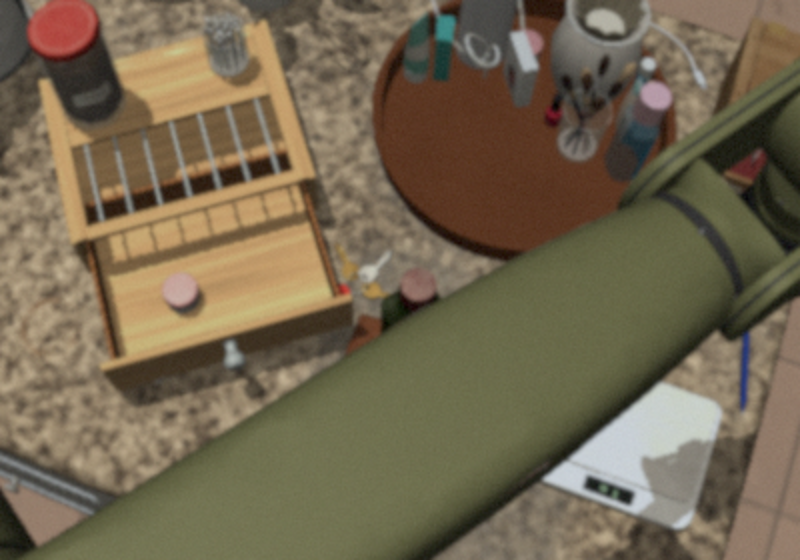

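The drawer is open with the tin at m5 (181,289) and the knob at (233,353). The pot is in the grip. I'll carry it high over the drawer.

Request:
move_arm --targets '[{"dx": 0.3, "dy": -0.4, "dz": 0, "ax": 0.04, "ay": 0, "az": 0}, {"dx": 0.5, "dy": -0.7, "dz": 0, "ax": 0, "ay": 0, "az": 0}, {"dx": 0.6, "dy": -0.8, "dz": 0, "ax": 0, "ay": 0, "az": 0}, {"dx": 0.6, "dy": -0.8, "dz": 0, "ax": 0, "ay": 0, "az": 0}, {"dx": 0.6, "dy": -0.8, "dz": 0, "ax": 0, "ay": 0, "az": 0}, {"dx": 0.6, "dy": -0.8, "dz": 0, "ax": 0, "ay": 0, "az": 0}, {"dx": 0.6, "dy": -0.8, "dz": 0, "ax": 0, "ay": 0, "az": 0}, {"dx": 0.6, "dy": -0.8, "dz": 0, "ax": 0, "ay": 0, "az": 0}, {"dx": 0.6, "dy": -0.8, "dz": 0, "ax": 0, "ay": 0, "az": 0}, {"dx": 0.6, "dy": -0.8, "dz": 0, "ax": 0, "ay": 0, "az": 0}, {"dx": 0.6, "dy": -0.8, "dz": 0, "ax": 0, "ay": 0, "az": 0}, {"dx": 0.5, "dy": -0.7, "dz": 0, "ax": 0, "ay": 0, "az": 0}, {"dx": 0.3, "dy": -0.4, "dz": 0, "ax": 0, "ay": 0, "az": 0}, {"dx": 0.1, "dy": -0.1, "dz": 0, "ax": 0, "ay": 0, "az": 0}, {"dx": 0, "dy": 0, "dz": 0.5, "ax": 0, "ay": 0, "az": 0}, {"dx": 0, "dy": 0, "dz": 1, "ax": 0, "ay": 0, "az": 0}, {"dx": 0, "dy": 0, "dz": 1, "ax": 0, "ay": 0, "az": 0}, {"dx": 0, "dy": 0, "dz": 1, "ax": 0, "ay": 0, "az": 0}, {"dx": 0, "dy": 0, "dz": 0.6, "ax": 0, "ay": 0, "az": 0}, {"dx": 0, "dy": 0, "dz": 0, "ax": 0, "ay": 0, "az": 0}]' --hand 1

```text
t: 36.17
tcp_pos: [0.5905, 0.1303, 0.1734]
orientation: [[0.785, 0.62, -0.013], [0.62, -0.785, 0.003], [-0.008, -0.011, -1.0]]
ft_force: [-0.1, -0.4, -1.5]
gripper_width: 0.26
gripper_force: 30.0
```

```bash
python3 - <<'E'
from h import *
t=load('top5'); h=cv2.cvtColor(t['pixels'],cv2.COLOR_BGR2HSV)
m=cv2.inRange(h,(0,45,110),(8,130,255))|cv2.inRange(h,(165,45,110),(180,130,255)); m[:192]=0;m[220:]=0;m[:,175:][:, 40:]=0;m[:,:178]=0
n,_,st,ce=cv2.connectedComponentsWithStats(m); i=1+np.argmax(st[1:,4]); print(st[i],ce[i],'tin',onz(t,*ce[i],.057), onz(t,190.3,204.3,.057))
k=onz(t,216.3,236.3,.074); print('knob',k)
E
python3 go.py 0.592 0.131 0.0437
```

```text
[182 197  17  17 209] [189.85645933 204.8708134 ] tin [0.53531964 0.20757439 0.057     ] [0.5370333  0.20720116 0.057     ]
knob [0.48189626 0.11247836 0.074     ]
t 36.17 tcp [0.5905 0.1303 0.1734] rot [-0.061  0.048 -0.009] d(now) [0.067 0.043 3.241] d(afterturn) [0.04  0.009 3.241] q [0.13 0.06 1.79 0.   1.31 1.03] F [-0.1 -0.4 -1.5] w 0.26 30.0
```

Request:
move_arm --targets '[{"dx": 0.04, "dy": 0.01, "dz": 0.5, "ax": -0.06, "ay": 0.05, "az": 0}, {"dx": 0, "dy": 0, "dz": 0.6, "ax": 0, "ay": 0, "az": 0}, {"dx": 0, "dy": 0, "dz": 0.6, "ax": 0, "ay": 0, "az": 0}, {"dx": 0, "dy": 0, "dz": 0.5, "ax": 0, "ay": 0, "az": 0}, {"dx": 0, "dy": 0, "dz": 0.4, "ax": 0, "ay": 0, "az": 0}, {"dx": 0, "dy": 0, "dz": 0.3, "ax": 0, "ay": 0, "az": 0}, {"dx": 0, "dy": 0, "dz": 0.15, "ax": 0, "ay": 0, "az": 0}, {"dx": 0, "dy": 0, "dz": 0.08, "ax": 0, "ay": 0, "az": 0}, {"dx": 0, "dy": 0, "dz": 0, "ax": 0, "ay": 0, "az": 0}, {"dx": 0, "dy": 0, "dz": 0, "ax": 0, "ay": 0, "az": 0}]' --hand 1

```text
t: 37.42
tcp_pos: [0.5956, 0.1329, 0.0533]
orientation: [[0.784, 0.621, 0.009], [0.621, -0.784, 0.002], [0.008, 0.004, -1.0]]
ft_force: [0.3, -0.7, 0.4]
gripper_width: 0.26
gripper_force: 30.0
```

```bash
python3 go.py 0.592 0.131 0.0437
```

```text
t 37.42 tcp [0.5956 0.1329 0.0533] rot [ 0.023 -0.046  0.001] d(now) [-0.101 -0.019  0.238] d(afterturn) [-0.099 -0.018  0.239] q [0.13 0.18 1.87 0.   1.08 1.03] F [ 0.3 -0.7  0.4] w 0.26 30.0
```

Request:
move_arm --targets '[{"dx": -0.05, "dy": 0, "dz": 0.12, "ax": 0.02, "ay": -0.04, "az": 0}, {"dx": 0, "dy": 0, "dz": 0.06, "ax": 0, "ay": 0, "az": 0}, {"dx": 0, "dy": 0, "dz": 0.03, "ax": 0, "ay": 0, "az": 0}, {"dx": 0, "dy": 0, "dz": 0, "ax": 0, "ay": 0, "az": 0}, {"dx": 0, "dy": 0, "dz": 0, "ax": 0, "ay": 0, "az": 0}]' --hand 1

```text
t: 38.05
tcp_pos: [0.5936, 0.1316, 0.0443]
orientation: [[0.784, 0.621, 0.0], [0.621, -0.784, 0.0], [0.0, 0.0, -1.0]]
ft_force: [-0.7, 1.0, -0.5]
gripper_width: 0.262
gripper_force: 30.0
```

```bash
python3 go.py 0.592 0.131 0.0437
```

```text
t 38.05 tcp [0.5936 0.1316 0.0443] rot [ 0.    -0.001  0.   ] d(now) [-0.041 -0.014  0.015] d(afterturn) [-0.041 -0.014  0.015] q [ 0.13  0.19  1.87 -0.    1.07  1.03] F [-0.7  1.  -0.5] w 0.262 30.0
```

Request:
move_arm --targets '[{"dx": 0, "dy": 0, "dz": 0.025, "ax": 0, "ay": 0, "az": 0}, {"dx": 0, "dy": 0, "dz": 0, "ax": 0, "ay": 0, "az": 0}, {"dx": 0, "dy": 0, "dz": 0, "ax": 0, "ay": 0, "az": 0}]' --hand 1

```text
t: 38.42
tcp_pos: [0.5936, 0.1315, 0.0432]
orientation: [[0.784, 0.621, 0.0], [0.621, -0.784, -0.0], [0.0, 0.0, -1.0]]
ft_force: [0.2, -0.6, -0.7]
gripper_width: 0.262
gripper_force: 30.0
```

Request:
move_arm --targets '[{"dx": 0, "dy": 0, "dz": 0.025, "ax": 0, "ay": 0, "az": 0}, {"dx": 0, "dy": 0, "dz": 0, "ax": 0, "ay": 0, "az": 0}, {"dx": 0, "dy": 0, "dz": 0, "ax": 0, "ay": 0, "az": 0}]' --hand 1

```text
t: 38.8
tcp_pos: [0.5939, 0.1317, 0.0431]
orientation: [[0.784, 0.621, 0.001], [0.621, -0.784, 0.0], [0.001, 0.0, -1.0]]
ft_force: [-1.4, 0.9, 5.1]
gripper_width: 0.26
gripper_force: 30.0
```

Request:
move_arm --targets '[{"dx": 0, "dy": 0, "dz": 0, "ax": 0, "ay": 0, "az": 0}, {"dx": 0, "dy": 0, "dz": 0, "ax": 0, "ay": 0, "az": 0}, {"dx": 0, "dy": 0, "dz": -0.2, "ax": 0, "ay": 0, "az": 0}, {"dx": 0, "dy": 0, "dz": -0.5, "ax": 0, "ay": 0, "az": 0}, {"dx": 0, "dy": 0, "dz": -0.8, "ax": 0, "ay": 0, "az": 0}, {"dx": 0, "dy": 0, "dz": -0.8, "ax": 0, "ay": 0, "az": 0}, {"dx": 0, "dy": -0.4, "dz": -0.2, "ax": 0, "ay": 0, "az": 0}, {"dx": 0.05, "dy": -0.8, "dz": 0, "ax": 0, "ay": 0, "az": 0}, {"dx": 0, "dy": -0.8, "dz": 0, "ax": 0, "ay": 0, "az": 0}, {"dx": 0, "dy": -0.4, "dz": 0, "ax": 0, "ay": 0, "az": 0}, {"dx": 0, "dy": 0, "dz": 0, "ax": 0, "ay": 0, "az": 0}]' --hand 0.5

```text
t: 40.17
tcp_pos: [0.5346, 0.2088, 0.1419]
orientation: [[0.782, 0.623, -0.0], [0.623, -0.782, -0.0], [-0.001, 0.0, -1.0]]
ft_force: [-0.2, -0.3, 0.7]
gripper_width: 0.501
gripper_force: 0.0
```

```bash
python3 go.py 0.5365 0.2085 0.032
```

```text
t 40.17 tcp [0.5346 0.2088 0.1419] rot [0.    0.003 0.011] d(now) [0.034 0.035 2.747] d(afterturn) [0.033 0.035 2.747] q [ 0.28  0.01  1.89 -0.    1.24  1.18] F [-0.2 -0.3  0.7] w 0.501 0.0
```

Request:
move_arm --targets '[{"dx": 0.03, "dy": 0.03, "dz": 0, "ax": 0, "ay": 0, "az": 0}, {"dx": 0, "dy": 0, "dz": 0.5, "ax": 0, "ay": 0, "az": 0}, {"dx": 0, "dy": 0, "dz": 0.7, "ax": 0, "ay": 0, "az": 0}, {"dx": 0, "dy": 0, "dz": 0.6, "ax": 0, "ay": 0, "az": 0}, {"dx": 0, "dy": 0, "dz": 0.5, "ax": 0, "ay": 0, "az": 0}, {"dx": 0, "dy": 0, "dz": 0.3, "ax": 0, "ay": 0, "az": 0}, {"dx": 0, "dy": 0, "dz": 0.14, "ax": 0, "ay": 0, "az": 0}, {"dx": 0, "dy": 0, "dz": 0, "ax": 0, "ay": 0, "az": 0}]' --hand 0.15

```text
t: 41.18
tcp_pos: [0.5374, 0.2079, 0.0327]
orientation: [[0.784, 0.621, 0.0], [0.621, -0.784, 0.0], [0.0, 0.0, -1.0]]
ft_force: [-0.2, -0.2, 0.6]
gripper_width: 0.851
gripper_force: 0.0
```

Request:
move_arm --targets '[{"dx": 0, "dy": 0, "dz": 0, "ax": 0, "ay": 0, "az": 0}, {"dx": 0, "dy": 0, "dz": 0, "ax": 0, "ay": 0, "az": 0}, {"dx": 0, "dy": 0, "dz": 0, "ax": 0, "ay": 0, "az": 0}, {"dx": 0, "dy": 0, "dz": 0, "ax": 0, "ay": 0, "az": 0}, {"dx": 0, "dy": 0, "dz": 0, "ax": 0, "ay": 0, "az": 0}, {"dx": 0, "dy": 0, "dz": 0, "ax": 0, "ay": 0, "az": 0}]' --hand 1

```text
t: 41.92
tcp_pos: [0.5372, 0.2079, 0.0328]
orientation: [[0.784, 0.621, -0.0], [0.621, -0.784, 0.0], [0.0, -0.0, -1.0]]
ft_force: [-0.3, -0.0, 1.8]
gripper_width: 0.442
gripper_force: 30.0
```

```bash
python3 go.py 0.5819 -0.342 0.34; python3 - <<'E'
from h import *
im=grab('side','side6')['pixels']
cv2.imwrite('pics/m6.png',cv2.resize(im[150:350,170:370],(500,500)))
E
```

```text
t 41.92 tcp [0.5372 0.2079 0.0328] rot [-0.001 -0.001  0.   ] d(now) [-7.664 11.467 -7.683] d(afterturn) [-7.664 11.469 -7.681] q [0.28 0.15 1.95 0.   1.04 1.18] F [-0.3 -0.   1.8] w 0.442 30.0
```

View pics/m6.png

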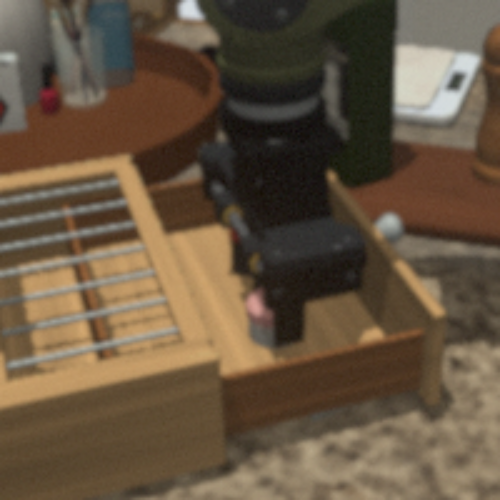

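The tin is gripped by its sides. I'll lift straight up and carry it to the scale.

Request:
move_arm --targets '[{"dx": 0, "dy": 0, "dz": -0.2, "ax": 0, "ay": 0, "az": 0}, {"dx": 0, "dy": 0, "dz": -0.5, "ax": 0, "ay": 0, "az": 0}, {"dx": 0, "dy": 0, "dz": -0.8, "ax": 0, "ay": 0, "az": 0}, {"dx": 0, "dy": 0, "dz": -0.9, "ax": 0, "ay": 0, "az": 0}, {"dx": 0, "dy": 0, "dz": -0.9, "ax": 0, "ay": 0, "az": 0}, {"dx": 0, "dy": 0, "dz": -0.9, "ax": 0, "ay": 0, "az": 0}, {"dx": 0, "dy": 0, "dz": -0.9, "ax": 0, "ay": 0, "az": 0}, {"dx": 0, "dy": 0, "dz": -0.9, "ax": 0, "ay": 0, "az": 0}, {"dx": 0, "dy": 0, "dz": -0.9, "ax": 0, "ay": 0, "az": 0}, {"dx": 0, "dy": 0, "dz": -0.5, "ax": 0, "ay": 0, "az": 0}, {"dx": 0, "dy": 0, "dz": -0.3, "ax": 0, "ay": 0, "az": 0}]' --hand 1

```text
t: 43.35
tcp_pos: [0.5372, 0.2078, 0.3422]
orientation: [[0.784, 0.621, 0.002], [0.621, -0.784, 0.0], [0.002, 0.001, -1.0]]
ft_force: [-0.2, -0.4, -1.0]
gripper_width: 0.446
gripper_force: 30.0
```

Request:
move_arm --targets '[{"dx": -0.2, "dy": 0.3, "dz": 0, "ax": 0, "ay": 0, "az": 0}, {"dx": -0.4, "dy": 0.6, "dz": 0, "ax": 0, "ay": 0, "az": 0}, {"dx": -0.55, "dy": 0.82, "dz": 0, "ax": 0, "ay": 0, "az": 0}, {"dx": -0.55, "dy": 0.82, "dz": 0, "ax": 0, "ay": 0, "az": 0}, {"dx": -0.55, "dy": 0.82, "dz": 0, "ax": 0, "ay": 0, "az": 0}, {"dx": -0.55, "dy": 0.82, "dz": 0, "ax": 0, "ay": 0, "az": 0}, {"dx": -0.55, "dy": 0.82, "dz": 0, "ax": 0, "ay": 0, "az": 0}, {"dx": -0.55, "dy": 0.82, "dz": 0, "ax": 0, "ay": 0, "az": 0}, {"dx": -0.55, "dy": 0.82, "dz": 0, "ax": 0, "ay": 0, "az": 0}, {"dx": -0.55, "dy": 0.82, "dz": 0, "ax": 0, "ay": 0, "az": 0}, {"dx": -0.55, "dy": 0.82, "dz": 0, "ax": 0, "ay": 0, "az": 0}, {"dx": -0.55, "dy": 0.82, "dz": 0, "ax": 0, "ay": 0, "az": 0}, {"dx": -0.55, "dy": 0.82, "dz": 0, "ax": 0, "ay": 0, "az": 0}, {"dx": -0.55, "dy": 0.82, "dz": 0, "ax": 0, "ay": 0, "az": 0}, {"dx": -0.35, "dy": 0.55, "dz": 0, "ax": 0, "ay": 0, "az": 0}, {"dx": -0.15, "dy": 0.2, "dz": 0, "ax": 0, "ay": 0, "az": 0}, {"dx": 0, "dy": 0, "dz": 0, "ax": 0, "ay": 0, "az": 0}]' --hand 1

```text
t: 45.48
tcp_pos: [0.5811, -0.3436, 0.34]
orientation: [[0.784, 0.621, -0.001], [0.621, -0.784, 0.001], [-0.0, -0.001, -1.0]]
ft_force: [-0.3, -0.3, -0.5]
gripper_width: 0.44
gripper_force: 30.0
```

```bash
python3 go.py 0.582 -0.342 0.029
```

```text
t 45.48 tcp [ 0.5811 -0.3436  0.34  ] rot [-0.008  0.    -0.002] d(now) [ 0.043 -0.008  7.775] d(afterturn) [ 0.043 -0.018  7.775] q [-0.61  0.13  1.43  0.    1.58  0.29] F [-0.3 -0.3 -0.5] w 0.44 30.0
```

Request:
move_arm --targets '[{"dx": 0.04, "dy": -0.02, "dz": 0.4, "ax": 0, "ay": 0, "az": 0}, {"dx": 0, "dy": 0, "dz": 0.8, "ax": 0, "ay": 0, "az": 0}, {"dx": 0, "dy": 0, "dz": 1, "ax": 0, "ay": 0, "az": 0}, {"dx": 0, "dy": 0, "dz": 1, "ax": 0, "ay": 0, "az": 0}, {"dx": 0, "dy": 0, "dz": 1, "ax": 0, "ay": 0, "az": 0}, {"dx": 0, "dy": 0, "dz": 1, "ax": 0, "ay": 0, "az": 0}, {"dx": 0, "dy": 0, "dz": 0.8, "ax": 0, "ay": 0, "az": 0}, {"dx": 0, "dy": 0, "dz": 0.6, "ax": 0, "ay": 0, "az": 0}, {"dx": 0, "dy": 0, "dz": 0.5, "ax": 0, "ay": 0, "az": 0}, {"dx": 0, "dy": 0, "dz": 0.3, "ax": 0, "ay": 0, "az": 0}, {"dx": 0, "dy": 0, "dz": 0.15, "ax": 0, "ay": 0, "az": 0}, {"dx": 0, "dy": 0, "dz": 0.1, "ax": 0, "ay": 0, "az": 0}, {"dx": 0, "dy": 0, "dz": 0, "ax": 0, "ay": 0, "az": 0}, {"dx": 0, "dy": 0, "dz": 0, "ax": 0, "ay": 0, "az": 0}]' --hand 1

```text
t: 47.22
tcp_pos: [0.5825, -0.3424, 0.0354]
orientation: [[0.784, 0.621, 0.001], [0.621, -0.784, -0.001], [0.0, 0.001, -1.0]]
ft_force: [0.0, -0.4, -0.1]
gripper_width: 0.443
gripper_force: 30.0
```

```bash
python3 go.py 0.582 -0.342 0.0288
```

```text
t 47.23 tcp [ 0.5825 -0.3424  0.0354] rot [ 0.007 -0.002 -0.   ] d(now) [-0.004 -0.016  0.165] d(afterturn) [-0.004 -0.016  0.165] q [-0.61  0.34  1.72 -0.    1.09  0.29] F [ 0.  -0.4 -0.1] w 0.443 30.0
```

Request:
move_arm --targets '[{"dx": 0, "dy": 0, "dz": 0.08, "ax": 0, "ay": 0, "az": 0}, {"dx": 0, "dy": 0, "dz": 0.05, "ax": 0, "ay": 0, "az": 0}, {"dx": 0, "dy": 0, "dz": 0.02, "ax": 0, "ay": 0, "az": 0}, {"dx": 0, "dy": 0, "dz": 0, "ax": 0, "ay": 0, "az": 0}, {"dx": 0, "dy": 0, "dz": 0, "ax": 0, "ay": 0, "az": 0}]' --hand 1

```text
t: 47.85
tcp_pos: [0.5821, -0.3421, 0.0293]
orientation: [[0.784, 0.621, -0.0], [0.621, -0.784, -0.0], [-0.0, 0.0, -1.0]]
ft_force: [-2.0, 1.6, 5.2]
gripper_width: 0.443
gripper_force: 30.0
```

Request:
move_arm --targets '[{"dx": 0, "dy": 0, "dz": 0, "ax": 0, "ay": 0, "az": 0}, {"dx": 0, "dy": 0, "dz": 0, "ax": 0, "ay": 0, "az": 0}, {"dx": 0, "dy": 0, "dz": 0, "ax": 0, "ay": 0, "az": 0}, {"dx": 0, "dy": 0, "dz": -0.3, "ax": 0, "ay": 0, "az": 0}, {"dx": 0, "dy": 0, "dz": -0.6, "ax": 0, "ay": 0, "az": 0}, {"dx": 0, "dy": 0, "dz": -1, "ax": 0, "ay": 0, "az": 0}, {"dx": 0, "dy": 0, "dz": -1, "ax": 0, "ay": 0, "az": 0}, {"dx": 0, "dy": 0, "dz": -1, "ax": 0, "ay": 0, "az": 0}, {"dx": 0, "dy": 0, "dz": -1, "ax": 0, "ay": 0, "az": 0}, {"dx": 0, "dy": 0, "dz": -1, "ax": 0, "ay": 0, "az": 0}, {"dx": 0, "dy": 0, "dz": -1, "ax": 0, "ay": 0, "az": 0}, {"dx": 0, "dy": 0, "dz": -0.8, "ax": 0, "ay": 0, "az": 0}]' --hand 0

```text
t: 49.35
tcp_pos: [0.5822, -0.3421, 0.34]
orientation: [[0.784, 0.621, 0.003], [0.621, -0.784, -0.002], [0.001, 0.003, -1.0]]
ft_force: [0.1, 0.1, 0.6]
gripper_width: 1.0
gripper_force: 0.0
```

Request:
move_arm --targets '[{"dx": 0.2, "dy": -0.5, "dz": 0, "ax": 0, "ay": 0, "az": 0}, {"dx": 0.45, "dy": -0.95, "dz": 0, "ax": 0, "ay": 0, "az": 0}, {"dx": 0.45, "dy": -0.95, "dz": 0, "ax": 0, "ay": 0, "az": 0}, {"dx": 0.45, "dy": -0.95, "dz": 0, "ax": 0, "ay": 0, "az": 0}, {"dx": 0.45, "dy": -0.95, "dz": 0, "ax": 0, "ay": 0, "az": 0}, {"dx": 0.45, "dy": -0.95, "dz": 0, "ax": 0, "ay": 0, "az": 0}, {"dx": 0.45, "dy": -0.95, "dz": 0, "ax": 0, "ay": 0, "az": 0}, {"dx": 0.45, "dy": -0.95, "dz": 0, "ax": 0, "ay": 0, "az": 0}, {"dx": 0.45, "dy": -0.95, "dz": 0, "ax": 0, "ay": 0, "az": 0}, {"dx": 0.45, "dy": -0.95, "dz": 0, "ax": 0, "ay": 0, "az": 0}, {"dx": 0.45, "dy": -0.95, "dz": 0, "ax": 0, "ay": 0, "az": 0}, {"dx": 0.3, "dy": -0.5, "dz": 0, "ax": 0, "ay": 0, "az": 0}, {"dx": 0, "dy": 0, "dz": 0, "ax": 0, "ay": 0, "az": 0}, {"dx": 0, "dy": 0, "dz": 0, "ax": 0, "ay": 0, "az": 0}]' --hand 0

```text
t: 51.1
tcp_pos: [0.4772, 0.1111, 0.3356]
orientation: [[0.784, 0.621, -0.001], [0.621, -0.784, -0.0], [-0.001, -0.0, -1.0]]
ft_force: [0.8, -0.3, 0.9]
gripper_width: 1.0
gripper_force: 0.0
```

```bash
python3 go.py 0.4785 0.1112 0.055
```

```text
t 51.1 tcp [0.4772 0.1111 0.3356] rot [-0.003  0.008  0.001] d(now) [0.036 0.022 7.016] d(afterturn) [0.026 0.018 7.016] q [ 0.12 -0.28  1.83 -0.    1.59  1.02] F [ 0.8 -0.3  0.9] w 1.0 0.0
```

Request:
move_arm --targets '[{"dx": 0.03, "dy": 0.02, "dz": 0.6, "ax": 0, "ay": 0, "az": 0}, {"dx": 0, "dy": 0, "dz": 1, "ax": 0, "ay": 0, "az": 0}, {"dx": 0, "dy": 0, "dz": 1, "ax": 0, "ay": 0, "az": 0}, {"dx": 0, "dy": 0, "dz": 1, "ax": 0, "ay": 0, "az": 0}, {"dx": 0, "dy": 0, "dz": 1, "ax": 0, "ay": 0, "az": 0}, {"dx": 0, "dy": 0, "dz": 0.8, "ax": 0, "ay": 0, "az": 0}, {"dx": 0, "dy": 0, "dz": 0.6, "ax": 0, "ay": 0, "az": 0}, {"dx": 0, "dy": 0, "dz": 0.5, "ax": 0, "ay": 0, "az": 0}, {"dx": 0, "dy": 0, "dz": 0.35, "ax": 0, "ay": 0, "az": 0}, {"dx": 0, "dy": 0, "dz": 0.15, "ax": 0, "ay": 0, "az": 0}, {"dx": 0, "dy": 0, "dz": 0, "ax": 0, "ay": 0, "az": 0}]' --hand 0

```text
t: 52.48
tcp_pos: [0.4794, 0.1112, 0.0566]
orientation: [[0.784, 0.621, -0.0], [0.621, -0.784, -0.0], [-0.0, -0.0, -1.0]]
ft_force: [0.6, -0.9, 0.3]
gripper_width: 1.002
gripper_force: 0.0
```

Request:
move_arm --targets '[{"dx": 0, "dy": 0, "dz": 0, "ax": 0, "ay": 0, "az": 0}, {"dx": 0, "dy": 0, "dz": 0, "ax": 0, "ay": 0, "az": 0}, {"dx": 0, "dy": 0, "dz": 0, "ax": 0, "ay": 0, "az": 0}, {"dx": 0, "dy": 0, "dz": 0, "ax": 0, "ay": 0, "az": 0}, {"dx": 0, "dy": 0, "dz": 0, "ax": 0, "ay": 0, "az": 0}, {"dx": 0, "dy": 0, "dz": 0, "ax": 0, "ay": 0, "az": 0}, {"dx": 0, "dy": 0, "dz": 0, "ax": 0, "ay": 0, "az": 0}, {"dx": 0, "dy": 0, "dz": 0, "ax": 0, "ay": 0, "az": 0}]' --hand 1

```text
t: 53.48
tcp_pos: [0.4791, 0.1117, 0.0566]
orientation: [[0.784, 0.621, -0.001], [0.621, -0.784, 0.001], [-0.0, -0.001, -1.0]]
ft_force: [-1.0, 1.3, 0.6]
gripper_width: 0.241
gripper_force: 30.0
```

```bash
python3 - <<'E'
from h import *
im=grab('side','side7')['pixels']
cv2.imwrite('pics/m7.png',np.hstack([cv2.resize(im[120:340,170:390],(440,440)),im[120:340,300:480].repeat(2,0).repeat(2,1)]))
E
python3 go.py 0.5957 0.2043 0.055
```

```text
t 53.52 tcp [0.4791 0.1117 0.0565] rot [-0.006  0.001 -0.001] d(now) [ 3.723e+00 -3.000e-03  3.800e-02] d(afterturn) [ 3.723e+00 -2.000e-03  3.900e-02] q [ 0.12 -0.07  2.13  0.    1.08  1.02] F [-0.6  2.7  0.1] w 0.24 30.0
```

View pics/m7.png

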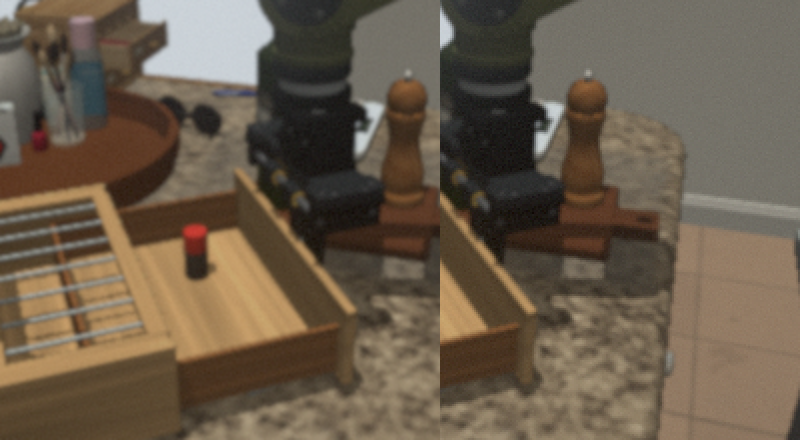

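The pot stands upright in the drawer, the mill stands on the board, and the knob is gripped. I'll push the drawer shut smoothly.

Request:
move_arm --targets '[{"dx": 0.05, "dy": 0, "dz": 0, "ax": 0, "ay": 0, "az": 0}, {"dx": 0.1, "dy": 0, "dz": 0, "ax": 0, "ay": 0, "az": 0}, {"dx": 0.15, "dy": 0, "dz": 0, "ax": 0, "ay": 0, "az": 0}, {"dx": 0.2, "dy": 0, "dz": 0, "ax": 0, "ay": 0, "az": 0}, {"dx": 0.22, "dy": 0, "dz": 0, "ax": 0, "ay": 0, "az": 0}, {"dx": 0.22, "dy": 0, "dz": 0, "ax": 0, "ay": 0, "az": 0}, {"dx": 0.22, "dy": 0, "dz": 0, "ax": 0, "ay": 0, "az": 0}, {"dx": 0.22, "dy": 0, "dz": 0, "ax": 0, "ay": 0, "az": 0}, {"dx": 0.22, "dy": 0, "dz": 0, "ax": 0, "ay": 0, "az": 0}, {"dx": 0.22, "dy": 0, "dz": 0, "ax": 0, "ay": 0, "az": 0}, {"dx": 0.22, "dy": 0, "dz": 0, "ax": 0, "ay": 0, "az": 0}, {"dx": 0.22, "dy": 0, "dz": 0, "ax": 0, "ay": 0, "az": 0}, {"dx": 0.22, "dy": 0, "dz": 0, "ax": 0, "ay": 0, "az": 0}, {"dx": 0.22, "dy": 0, "dz": 0, "ax": 0, "ay": 0, "az": 0}, {"dx": 0.22, "dy": 0, "dz": 0, "ax": 0, "ay": 0, "az": 0}, {"dx": 0.2, "dy": 0, "dz": 0, "ax": 0, "ay": 0, "az": 0}, {"dx": 0.15, "dy": 0, "dz": 0, "ax": 0, "ay": 0, "az": 0}, {"dx": 0.1, "dy": 0, "dz": 0, "ax": 0, "ay": 0, "az": 0}, {"dx": 0.05, "dy": 0, "dz": 0, "ax": 0, "ay": 0, "az": 0}, {"dx": 0, "dy": 0, "dz": 0, "ax": 0, "ay": 0, "az": 0}]' --hand 1

```text
t: 56.02
tcp_pos: [0.587, 0.1965, 0.0566]
orientation: [[0.784, 0.621, 0.001], [0.621, -0.784, 0.0], [0.001, 0.0, -1.0]]
ft_force: [-0.7, 1.9, -0.6]
gripper_width: 0.24
gripper_force: 30.0
```

```bash
python3 go.py 0.5957 0.2043 0.055
```

```text
t 56.02 tcp [0.587  0.1965 0.0566] rot [ 0.003 -0.006 -0.   ] d(now) [ 0.293 -0.017  0.04 ] d(afterturn) [ 0.293 -0.017  0.04 ] q [0.24 0.2  1.84 0.   1.1  1.14] F [-0.7  1.9 -0.6] w 0.24 30.0
```

Request:
move_arm --targets '[{"dx": 0.05, "dy": 0, "dz": 0, "ax": 0, "ay": 0, "az": 0}, {"dx": 0.05, "dy": 0, "dz": 0, "ax": 0, "ay": 0, "az": 0}, {"dx": 0.05, "dy": 0, "dz": 0, "ax": 0, "ay": 0, "az": 0}, {"dx": 0, "dy": 0, "dz": 0, "ax": 0, "ay": 0, "az": 0}]' --hand 1

```text
t: 56.52
tcp_pos: [0.5916, 0.2002, 0.0566]
orientation: [[0.784, 0.621, 0.001], [0.621, -0.784, 0.0], [0.001, 0.0, -1.0]]
ft_force: [-1.4, -0.4, 0.5]
gripper_width: 0.238
gripper_force: 30.0
```

```bash
python3 go.py 0.5957 0.2043 0.055
```

```text
t 56.52 tcp [0.5916 0.2002 0.0566] rot [ 0.002 -0.003  0.   ] d(now) [ 0.144 -0.018  0.041] d(afterturn) [ 0.144 -0.017  0.04 ] q [ 0.24  0.21  1.83 -0.    1.1   1.14] F [-1.4 -0.4  0.5] w 0.238 30.0
```

Request:
move_arm --targets '[{"dx": 0.05, "dy": 0, "dz": 0, "ax": 0, "ay": 0, "az": 0}, {"dx": 0.05, "dy": 0, "dz": 0, "ax": 0, "ay": 0, "az": 0}, {"dx": 0.05, "dy": 0, "dz": 0, "ax": 0, "ay": 0, "az": 0}, {"dx": 0.05, "dy": 0, "dz": 0, "ax": 0, "ay": 0, "az": 0}, {"dx": 0, "dy": 0, "dz": 0, "ax": 0, "ay": 0, "az": 0}]' --hand 1

```text
t: 57.15
tcp_pos: [0.5968, 0.2043, 0.0566]
orientation: [[0.783, 0.621, -0.002], [0.621, -0.783, -0.002], [-0.003, 0.0, -1.0]]
ft_force: [-4.2, -4.1, 3.1]
gripper_width: 0.239
gripper_force: 30.0
```

```bash
python3 go.py 0.5957 0.2043 0.055
```

```text
t 57.15 tcp [0.5968 0.2043 0.0566] rot [0.    0.018 0.002] d(now) [-0.022 -0.017  0.039] d(afterturn) [-0.023 -0.017  0.039] q [ 0.25  0.23  1.81 -0.    1.1   1.15] F [-4.2 -4.1  3.1] w 0.239 30.0
```

Request:
move_arm --targets '[{"dx": 0.05, "dy": 0, "dz": 0, "ax": 0, "ay": 0, "az": 0}, {"dx": 0.04, "dy": 0, "dz": 0, "ax": 0, "ay": 0, "az": 0}, {"dx": 0, "dy": 0, "dz": 0, "ax": 0, "ay": 0, "az": 0}]' --hand 1

```text
t: 57.52
tcp_pos: [0.5968, 0.2043, 0.0564]
orientation: [[0.783, 0.622, -0.01], [0.622, -0.783, -0.007], [-0.012, -0.001, -1.0]]
ft_force: [-15.3, -11.1, 9.3]
gripper_width: 0.241
gripper_force: 30.0
```

Request:
move_arm --targets '[{"dx": -0.08, "dy": 0, "dz": 0, "ax": 0, "ay": 0.08, "az": 0}, {"dx": 0, "dy": 0, "dz": 0, "ax": 0, "ay": 0, "az": 0}]' --hand 1

```text
t: 57.78
tcp_pos: [0.5971, 0.2045, 0.0567]
orientation: [[0.784, 0.621, 0.009], [0.621, -0.784, 0.007], [0.011, 0.0, -1.0]]
ft_force: [-4.6, -4.5, 3.5]
gripper_width: 0.238
gripper_force: 30.0
```

Request:
move_arm --targets '[{"dx": 0, "dy": 0, "dz": 0, "ax": 0, "ay": 0, "az": 0}, {"dx": 0, "dy": 0, "dz": 0, "ax": 0, "ay": 0, "az": 0}, {"dx": 0, "dy": 0, "dz": 0, "ax": 0, "ay": 0, "az": 0}, {"dx": -0.05, "dy": 0, "dz": -0.4, "ax": 0, "ay": 0, "az": 0}, {"dx": 0, "dy": 0, "dz": -0.8, "ax": 0, "ay": 0, "az": 0}, {"dx": 0, "dy": 0, "dz": -1, "ax": 0, "ay": 0, "az": 0}, {"dx": 0, "dy": 0, "dz": -1, "ax": 0, "ay": 0, "az": 0}, {"dx": 0, "dy": 0, "dz": -1, "ax": 0, "ay": 0, "az": 0}, {"dx": 0, "dy": 0, "dz": -1, "ax": 0, "ay": 0, "az": 0}, {"dx": 0, "dy": 0, "dz": -1, "ax": 0, "ay": 0, "az": 0}, {"dx": -0.4, "dy": 0.2, "dz": -0.3, "ax": 0, "ay": 0, "az": 0}, {"dx": -0.95, "dy": 0.4, "dz": 0, "ax": 0, "ay": 0, "az": 0}, {"dx": -0.95, "dy": 0.4, "dz": 0, "ax": 0, "ay": 0, "az": 0}, {"dx": -0.95, "dy": 0.4, "dz": 0, "ax": 0, "ay": 0, "az": 0}, {"dx": -0.95, "dy": 0.4, "dz": 0, "ax": 0, "ay": 0, "az": 0}, {"dx": -0.95, "dy": 0.4, "dz": 0, "ax": 0, "ay": 0, "az": 0}, {"dx": -0.95, "dy": 0.4, "dz": 0, "ax": 0, "ay": 0, "az": 0}, {"dx": -0.95, "dy": 0.4, "dz": 0, "ax": 0, "ay": 0, "az": 0}, {"dx": -0.95, "dy": 0.4, "dz": 0, "ax": 0, "ay": 0, "az": 0}, {"dx": -0.3, "dy": 0.1, "dz": 0, "ax": 0, "ay": 0, "az": 0}]' --hand 0

```text
t: 60.28
tcp_pos: [0.4184, -0.1155, 0.3108]
orientation: [[0.786, 0.619, 0.01], [0.619, -0.786, 0.009], [0.013, -0.001, -1.0]]
ft_force: [0.9, -0.3, 0.3]
gripper_width: 1.0
gripper_force: 0.0
```

```bash
python3 go.py 0.42 -0.1188 0.1424
```

```text
t 60.27 tcp [ 0.4184 -0.1155  0.3108] rot [-0.006 -0.075 -0.018] d(now) [-0.075  0.094  4.209] d(afterturn) [-0.02   0.089  4.209] q [-0.4  -0.42  1.98  0.01  1.58  0.5 ] F [ 0.9 -0.3  0.3] w 1.0 0.0
```

Request:
move_arm --targets '[{"dx": 0, "dy": 0.08, "dz": 0.5, "ax": 0, "ay": -0.075, "az": -0.02}, {"dx": 0, "dy": 0, "dz": 0.9, "ax": 0, "ay": 0, "az": 0}, {"dx": 0, "dy": 0, "dz": 0.8, "ax": 0, "ay": 0, "az": 0}, {"dx": 0, "dy": 0, "dz": 0.7, "ax": 0, "ay": 0, "az": 0}, {"dx": 0, "dy": 0, "dz": 0.6, "ax": 0, "ay": 0, "az": 0}, {"dx": 0, "dy": 0, "dz": 0.4, "ax": 0, "ay": 0, "az": 0}, {"dx": 0, "dy": 0, "dz": 0.2, "ax": 0, "ay": 0, "az": 0}, {"dx": 0, "dy": 0, "dz": 0.1, "ax": 0, "ay": 0, "az": 0}, {"dx": 0, "dy": 0, "dz": 0, "ax": 0, "ay": 0, "az": 0}]' --hand 0

```text
t: 61.4
tcp_pos: [0.4229, -0.1164, 0.1443]
orientation: [[0.781, 0.624, 0.001], [0.624, -0.781, 0.0], [0.001, 0.001, -1.0]]
ft_force: [-0.6, -0.1, -0.5]
gripper_width: 1.001
gripper_force: 0.0
```

Request:
move_arm --targets '[{"dx": 0, "dy": 0, "dz": 0, "ax": 0, "ay": 0, "az": 0}, {"dx": 0, "dy": 0, "dz": 0, "ax": 0, "ay": 0, "az": 0}, {"dx": 0, "dy": 0, "dz": 0, "ax": 0, "ay": 0, "az": 0}, {"dx": 0, "dy": 0, "dz": 0, "ax": 0, "ay": 0, "az": 0}, {"dx": 0, "dy": 0, "dz": 0, "ax": 0, "ay": 0, "az": 0}, {"dx": 0, "dy": 0, "dz": 0, "ax": 0, "ay": 0, "az": 0}]' --hand 1

```text
t: 62.15
tcp_pos: [0.4224, -0.1162, 0.1439]
orientation: [[0.782, 0.624, 0.0], [0.624, -0.782, 0.001], [0.001, -0.001, -1.0]]
ft_force: [-1.4, 0.3, 1.0]
gripper_width: 0.497
gripper_force: 29.9
```

```bash
python3 go.py 0.5867 0.1084 0.19
```

```text
t 62.15 tcp [ 0.4224 -0.1162  0.1439] rot [-0.003 -0.004  0.02 ] d(now) [ 6.714 -1.827 -1.146] d(afterturn) [ 6.706 -1.849 -1.152] q [-0.39 -0.31  2.18  0.    1.28  0.51] F [-1.4  0.3  1. ] w 0.497 29.9
```

```bash
python3 - <<'E'
from h import *
t=grab('top','top8'); s=grab('side','side8')
a=t['pixels'][130:270,130:290]; b=s['pixels'][190:330,220:380]
cv2.imwrite('pics/m8.png',np.hstack([cv2.resize(a,None,fx=2.5,fy=2.5,interpolation=cv2.INTER_CUBIC),cv2.resize(b,None,fx=2.5,fy=2.5,interpolation=cv2.INTER_CUBIC)]))
E
```

```text
(no output)
```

View pics/m8.png

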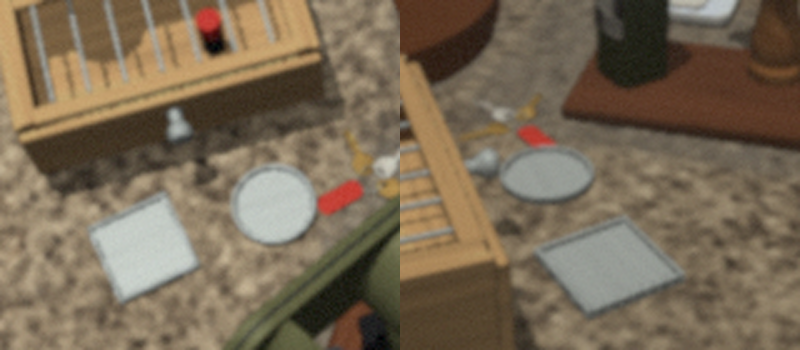

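Both empty coasters are clear. In the left half, the round one is centred at (274,204) and the square one has corners (90,235), (165,194), (200,265), (122,301). The drawer is shut with the pot upright inside.

```bash
python3 - <<'E'
from h import *
np.set_printoptions(precision=4,suppress=True)
t=load('top8'); s=load('side8')
a=lambda x,y:(130+x/2.5-.3,130+y/2.5-.3); b=lambda x,y:(220+(x-400)/2.5-.3,190+y/2.5-.3)
print('rc',onz(t,*a(274,204),.008),onz(s,*b(547,174),.008))
for f,c,im in[(a,[(90,235),(165,194),(200,265),(122,301)],t),(b,[(535,254),(628,216),(686,276),(588,314)],s)]:
    P=np.array([onz(im,*f(*p),.008)[:2] for p in c]); e=np.roll(P,-1,0)-P
    print('sq',P.mean(0),np.linalg.norm(e,axis=1),np.degrees(np.arctan2(e[:,1],e[:,0]))%90)
E
python3 go.py 0.585 0.1075 0.19
```

```text
rc [0.5793 0.1026 0.008 ] [0.5803 0.1119 0.008 ]
sq [0.4907 0.2026] [0.0837 0.0833 0.0824 0.0766] [52.3232 48.8706 47.7726 49.767 ]
sq [0.4924 0.2121] [0.0892 0.0863 0.0851 0.08  ] [51.5139 46.5446 47.4435 49.2824]
t 62.25 tcp [ 0.4225 -0.1162  0.1439] rot [-0.002 -0.005  0.02 ] d(now) [ 6.666 -1.835 -1.145] d(afterturn) [ 6.658 -1.858 -1.152] q [-0.39 -0.31  2.18  0.    1.28  0.51] F [-0.7  0.2  1.3] w 0.498 29.9
```

Request:
move_arm --targets '[{"dx": 0, "dy": 0, "dz": -0.1, "ax": 0, "ay": 0, "az": 0}, {"dx": 0, "dy": 0, "dz": -0.25, "ax": 0, "ay": 0, "az": 0}, {"dx": 0, "dy": -0.1, "dz": -0.35, "ax": 0, "ay": 0, "az": 0}, {"dx": 0, "dy": -0.3, "dz": -0.35, "ax": 0, "ay": 0, "az": 0}, {"dx": 0, "dy": -0.5, "dz": -0.3, "ax": 0, "ay": 0, "az": 0}, {"dx": 0.1, "dy": -0.5, "dz": -0.15, "ax": 0, "ay": 0, "az": 0}, {"dx": 0.3, "dy": -0.35, "dz": 0, "ax": 0, "ay": 0, "az": 0}, {"dx": 0.5, "dy": -0.1, "dz": 0, "ax": 0, "ay": 0, "az": 0}, {"dx": 0.6, "dy": 0, "dz": 0, "ax": 0, "ay": 0, "az": 0}, {"dx": 0.7, "dy": 0, "dz": 0, "ax": 0, "ay": 0, "az": 0}, {"dx": 0.7, "dy": 0, "dz": 0, "ax": 0, "ay": 0, "az": 0}, {"dx": 0.7, "dy": 0, "dz": 0, "ax": 0, "ay": 0, "az": 0}, {"dx": 0.7, "dy": 0, "dz": 0, "ax": 0, "ay": 0, "az": 0}, {"dx": 0.7, "dy": 0, "dz": 0, "ax": 0, "ay": 0, "az": 0}, {"dx": 0.6, "dy": 0, "dz": 0, "ax": 0, "ay": 0, "az": 0}, {"dx": 0.5, "dy": 0, "dz": 0, "ax": 0, "ay": 0, "az": 0}, {"dx": 0.35, "dy": 0, "dz": 0, "ax": 0, "ay": 0, "az": 0}, {"dx": 0.2, "dy": 0, "dz": 0, "ax": 0, "ay": 0, "az": 0}, {"dx": 0, "dy": 0, "dz": 0, "ax": 0, "ay": 0, "az": 0}, {"dx": 0, "dy": 0, "dz": 0, "ax": 0, "ay": 0, "az": 0}]' --hand 1

```text
t: 64.75
tcp_pos: [0.5838, 0.1072, 0.2042]
orientation: [[0.782, 0.624, 0.0], [0.624, -0.782, 0.0], [0.001, -0.0, -1.0]]
ft_force: [0.3, 0.6, -2.1]
gripper_width: 0.495
gripper_force: 29.9
```

```bash
python3 go.py 0.5848 0.110 0.1299
```

```text
t 64.75 tcp [0.5838 0.1072 0.2042] rot [-0.    -0.003  0.019] d(now) [ 0.062 -0.04   1.857] d(afterturn) [ 0.063 -0.04   1.857] q [0.09 0.01 1.79 0.   1.34 0.99] F [ 0.3  0.6 -2.1] w 0.495 29.9
```

Request:
move_arm --targets '[{"dx": 0.05, "dy": -0.03, "dz": 0.2, "ax": 0, "ay": 0, "az": 0}, {"dx": 0, "dy": 0, "dz": 0.4, "ax": 0, "ay": 0, "az": 0}, {"dx": 0, "dy": 0, "dz": 0.4, "ax": 0, "ay": 0, "az": 0}, {"dx": 0, "dy": 0, "dz": 0.35, "ax": 0, "ay": 0, "az": 0}, {"dx": 0, "dy": 0, "dz": 0.2, "ax": 0, "ay": 0, "az": 0}, {"dx": 0, "dy": 0, "dz": 0.12, "ax": 0, "ay": 0, "az": 0}, {"dx": 0, "dy": 0, "dz": 0.08, "ax": 0, "ay": 0, "az": 0}, {"dx": 0, "dy": 0, "dz": 0.05, "ax": 0, "ay": 0, "az": 0}, {"dx": 0, "dy": 0, "dz": 0, "ax": 0, "ay": 0, "az": 0}]' --hand 1

```text
t: 65.88
tcp_pos: [0.5852, 0.1097, 0.1324]
orientation: [[0.781, 0.624, 0.001], [0.624, -0.781, 0.001], [0.001, 0.0, -1.0]]
ft_force: [-0.7, -0.7, -1.4]
gripper_width: 0.498
gripper_force: 29.9
```

```bash
python3 go.py 0.5848 0.110 0.1299
```

```text
t 65.88 tcp [0.5852 0.1097 0.1324] rot [ 0.001 -0.007  0.02 ] d(now) [-0.003 -0.013  0.062] d(afterturn) [-0.003 -0.013  0.062] q [0.09 0.07 1.85 0.   1.22 0.99] F [-0.7 -0.7 -1.4] w 0.498 29.9
```

Request:
move_arm --targets '[{"dx": 0, "dy": 0, "dz": 0.04, "ax": 0, "ay": 0, "az": 0}, {"dx": 0, "dy": 0, "dz": 0.03, "ax": 0, "ay": 0, "az": 0}, {"dx": 0, "dy": 0, "dz": 0, "ax": 0, "ay": 0, "az": 0}, {"dx": 0, "dy": 0, "dz": 0, "ax": 0, "ay": 0, "az": 0}]' --hand 1

```text
t: 66.38
tcp_pos: [0.5854, 0.1098, 0.1299]
orientation: [[0.781, 0.624, 0.001], [0.624, -0.781, 0.001], [0.002, 0.0, -1.0]]
ft_force: [-0.9, 0.6, 1.0]
gripper_width: 0.499
gripper_force: 30.0
```

```bash
python3 - <<'E'
from h import *
t=grab('top','top9'); s=grab('side','side9')
a=t['pixels'][130:270,130:290]; b=s['pixels'][150:290,200:360]
cv2.imwrite('pics/m9.png',np.hstack([cv2.resize(a,None,fx=2.5,fy=2.5,interpolation=cv2.INTER_CUBIC),cv2.resize(b,None,fx=2.5,fy=2.5,interpolation=cv2.INTER_CUBIC)]))
E
```

```text
(no output)
```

View pics/m9.png

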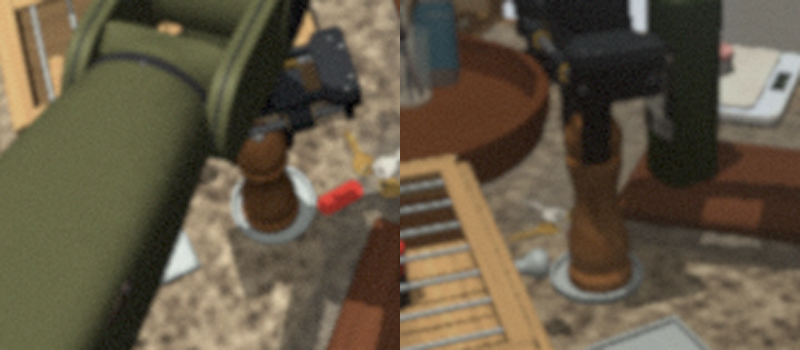

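The mill's foot sits inside the round coaster's rim, at (272,215) and (600,280). I'll release it and go to the bottle.

Request:
move_arm --targets '[{"dx": 0, "dy": 0, "dz": 0, "ax": 0, "ay": 0, "az": 0}, {"dx": 0, "dy": 0, "dz": 0, "ax": 0, "ay": 0, "az": 0}, {"dx": 0, "dy": 0, "dz": 0, "ax": 0, "ay": 0, "az": 0}, {"dx": 0, "dy": 0, "dz": -0.3, "ax": 0, "ay": 0, "az": 0}, {"dx": 0, "dy": 0, "dz": -0.7, "ax": 0, "ay": 0, "az": 0}, {"dx": 0, "dy": 0, "dz": -1, "ax": 0, "ay": 0, "az": 0}, {"dx": 0, "dy": 0, "dz": -1, "ax": 0, "ay": 0, "az": 0}, {"dx": 0, "dy": 0, "dz": -1, "ax": 0, "ay": 0, "az": 0}, {"dx": 0, "dy": 0, "dz": -1, "ax": 0, "ay": 0, "az": 0}, {"dx": 0, "dy": 0, "dz": -0.3, "ax": 0, "ay": 0, "az": 0}, {"dx": -0.3, "dy": 0.3, "dz": 0, "ax": 0, "ay": 0, "az": 0}, {"dx": -0.6, "dy": 0.5, "dz": 0, "ax": 0, "ay": 0, "az": 0}, {"dx": -0.7, "dy": 0.6, "dz": 0, "ax": 0, "ay": 0, "az": 0}, {"dx": -0.7, "dy": 0.6, "dz": 0, "ax": 0, "ay": 0, "az": 0}, {"dx": -0.6, "dy": 0.6, "dz": 0, "ax": 0, "ay": 0, "az": 0}, {"dx": -0.4, "dy": 0.3, "dz": 0, "ax": 0, "ay": 0, "az": 0}, {"dx": -0.1, "dy": 0.1, "dz": 0, "ax": 0, "ay": 0, "az": 0}, {"dx": 0, "dy": 0, "dz": 0, "ax": 0, "ay": 0, "az": 0}, {"dx": 0, "dy": 0, "dz": 0, "ax": 0, "ay": 0, "az": 0}]' --hand 0

```text
t: 68.85
tcp_pos: [0.5536, -0.0683, 0.3411]
orientation: [[0.781, 0.625, 0.001], [0.625, -0.781, 0.001], [0.001, -0.0, -1.0]]
ft_force: [0.0, 0.5, 0.4]
gripper_width: 0.998
gripper_force: 0.0
```

```bash
python3 go.py 0.5558 -0.0752 0.2675
```

```text
t 68.85 tcp [ 0.5536 -0.0683  0.3411] rot [-0.002 -0.006  0.027] d(now) [-0.068  0.17   1.84 ] d(afterturn) [-0.066  0.17   1.84 ] q [-0.22 -0.13  1.69  0.    1.58  0.68] F [0.  0.5 0.4] w 0.998 0.0
```

Request:
move_arm --targets '[{"dx": -0.07, "dy": 0.17, "dz": 0, "ax": 0, "ay": 0, "az": 0}, {"dx": 0, "dy": 0, "dz": 0.4, "ax": 0, "ay": 0, "az": 0}, {"dx": 0, "dy": 0, "dz": 0.5, "ax": 0, "ay": 0, "az": 0}, {"dx": 0, "dy": 0, "dz": 0.5, "ax": 0, "ay": 0, "az": 0}, {"dx": 0, "dy": 0, "dz": 0.3, "ax": 0, "ay": 0, "az": 0}, {"dx": 0, "dy": 0, "dz": 0.12, "ax": 0, "ay": 0, "az": 0}, {"dx": 0, "dy": 0, "dz": 0, "ax": 0, "ay": 0, "az": 0}, {"dx": 0, "dy": 0, "dz": 0, "ax": 0, "ay": 0, "az": 0}]' --hand 0

```text
t: 69.85
tcp_pos: [0.5561, -0.0762, 0.2694]
orientation: [[0.782, 0.624, 0.002], [0.624, -0.782, 0.0], [0.002, 0.001, -1.0]]
ft_force: [0.8, 0.4, 0.8]
gripper_width: 0.998
gripper_force: 0.0
```

```bash
python3 go.py 0.5558 -0.0752 0.2675
```

```text
t 69.85 tcp [ 0.5561 -0.0762  0.2694] rot [ 0.007 -0.011  0.02 ] d(now) [ 0.01  -0.024  0.048] d(afterturn) [ 0.01  -0.024  0.048] q [-0.23 -0.1   1.79  0.    1.45  0.66] F [0.8 0.4 0.8] w 0.998 0.0
```

Request:
move_arm --targets '[{"dx": 0, "dy": -0.02, "dz": 0.03, "ax": 0, "ay": 0, "az": 0}, {"dx": 0, "dy": 0, "dz": 0, "ax": 0, "ay": 0, "az": 0}, {"dx": 0, "dy": 0, "dz": 0, "ax": 0, "ay": 0, "az": 0}, {"dx": 0, "dy": 0, "dz": 0, "ax": 0, "ay": 0, "az": 0}, {"dx": 0, "dy": 0, "dz": 0, "ax": 0, "ay": 0, "az": 0}, {"dx": 0, "dy": 0, "dz": 0, "ax": 0, "ay": 0, "az": 0}, {"dx": 0, "dy": 0, "dz": 0, "ax": 0, "ay": 0, "az": 0}, {"dx": 0, "dy": 0, "dz": 0, "ax": 0, "ay": 0, "az": 0}]' --hand 1

```text
t: 70.85
tcp_pos: [0.5551, -0.0755, 0.267]
orientation: [[0.782, 0.624, 0.0], [0.624, -0.782, 0.0], [0.001, -0.0, -1.0]]
ft_force: [-0.2, -0.2, -0.8]
gripper_width: 0.345
gripper_force: 29.0
```

Request:
move_arm --targets '[{"dx": 0, "dy": 0, "dz": -0.1, "ax": 0, "ay": 0, "az": 0}, {"dx": 0, "dy": 0, "dz": -0.2, "ax": 0, "ay": 0, "az": 0}, {"dx": 0, "dy": 0, "dz": -0.3, "ax": 0, "ay": 0, "az": 0}, {"dx": 0, "dy": 0, "dz": -0.2, "ax": 0, "ay": 0, "az": 0}, {"dx": 0, "dy": 0, "dz": -0.1, "ax": 0, "ay": 0, "az": 0}, {"dx": 0, "dy": 0, "dz": 0, "ax": 0, "ay": 0, "az": 0}]' --hand 1

```text
t: 71.6
tcp_pos: [0.5553, -0.0755, 0.3037]
orientation: [[0.781, 0.624, 0.002], [0.624, -0.781, 0.0], [0.001, 0.001, -1.0]]
ft_force: [0.9, -0.4, -5.4]
gripper_width: 0.345
gripper_force: 28.5
```

```bash
python3 go.py 0.493 0.208 0.302
```

```text
t 71.6 tcp [ 0.5553 -0.0755  0.3037] rot [ 0.004 -0.008  0.02 ] d(now) [ 3.206 -6.51   0.044] d(afterturn) [ 3.183 -6.522  0.044] q [-0.23 -0.12  1.74  0.    1.51  0.67] F [ 0.9 -0.4 -5.4] w 0.345 28.5
```

Request:
move_arm --targets '[{"dx": 0, "dy": -0.15, "dz": 0, "ax": 0, "ay": 0, "az": 0}, {"dx": 0, "dy": -0.3, "dz": 0, "ax": 0, "ay": 0, "az": 0}, {"dx": 0, "dy": -0.4, "dz": 0, "ax": 0, "ay": 0, "az": 0}, {"dx": 0, "dy": -0.5, "dz": 0, "ax": 0, "ay": 0, "az": 0}, {"dx": 0, "dy": -0.5, "dz": 0, "ax": 0, "ay": 0, "az": 0}, {"dx": 0, "dy": -0.5, "dz": 0, "ax": 0, "ay": 0, "az": 0}, {"dx": 0, "dy": -0.5, "dz": 0, "ax": 0, "ay": 0, "az": 0}, {"dx": 0, "dy": -0.5, "dz": 0, "ax": 0, "ay": 0, "az": 0}, {"dx": 0, "dy": -0.5, "dz": 0, "ax": 0, "ay": 0, "az": 0}, {"dx": 0.05, "dy": -0.45, "dz": 0, "ax": 0, "ay": 0, "az": 0}, {"dx": 0.15, "dy": -0.4, "dz": 0, "ax": 0, "ay": 0, "az": 0}, {"dx": 0.25, "dy": -0.35, "dz": 0, "ax": 0, "ay": 0, "az": 0}, {"dx": 0.35, "dy": -0.3, "dz": 0, "ax": 0, "ay": 0, "az": 0}, {"dx": 0.4, "dy": -0.25, "dz": 0, "ax": 0, "ay": 0, "az": 0}, {"dx": 0.4, "dy": -0.2, "dz": 0, "ax": 0, "ay": 0, "az": 0}, {"dx": 0.4, "dy": -0.2, "dz": 0, "ax": 0, "ay": 0, "az": 0}, {"dx": 0.4, "dy": -0.2, "dz": 0, "ax": 0, "ay": 0, "az": 0}, {"dx": 0.35, "dy": -0.15, "dz": 0, "ax": 0, "ay": 0, "az": 0}, {"dx": 0.2, "dy": -0.1, "dz": 0, "ax": 0, "ay": 0, "az": 0}, {"dx": 0.1, "dy": -0.05, "dz": 0, "ax": 0, "ay": 0, "az": 0}]' --hand 1

```text
t: 74.1
tcp_pos: [0.4885, 0.2042, 0.3033]
orientation: [[0.781, 0.624, 0.001], [0.624, -0.781, 0.0], [0.001, 0.0, -1.0]]
ft_force: [-0.8, 0.3, -5.8]
gripper_width: 0.347
gripper_force: 28.5
```

Request:
move_arm --targets '[{"dx": 0, "dy": 0, "dz": 0, "ax": 0, "ay": 0, "az": 0}, {"dx": 0, "dy": 0, "dz": 0, "ax": 0, "ay": 0, "az": 0}]' --hand 1

```text
t: 74.35
tcp_pos: [0.4881, 0.2034, 0.3034]
orientation: [[0.782, 0.624, 0.001], [0.624, -0.782, 0.0], [0.001, 0.0, -1.0]]
ft_force: [-0.1, -0.4, -5.7]
gripper_width: 0.346
gripper_force: 28.5
```

```bash
python3 go.py 0.493 0.208 0.253
```

```text
t 74.35 tcp [0.4881 0.2034 0.3034] rot [ 0.001 -0.003  0.018] d(now) [ 0.167 -0.013  1.259] d(afterturn) [ 0.167 -0.013  1.259] q [ 0.29 -0.19  1.81 -0.    1.52  1.19] F [-0.1 -0.4 -5.7] w 0.346 28.5
```

Request:
move_arm --targets '[{"dx": 0.08, "dy": 0, "dz": 0.05, "ax": 0, "ay": 0, "az": 0}, {"dx": 0.08, "dy": 0, "dz": 0.15, "ax": 0, "ay": 0, "az": 0}, {"dx": 0, "dy": 0, "dz": 0.25, "ax": 0, "ay": 0, "az": 0}, {"dx": 0, "dy": 0, "dz": 0.25, "ax": 0, "ay": 0, "az": 0}, {"dx": 0, "dy": 0, "dz": 0.2, "ax": 0, "ay": 0, "az": 0}, {"dx": 0, "dy": 0, "dz": 0.1, "ax": 0, "ay": 0, "az": 0}, {"dx": 0, "dy": 0, "dz": 0, "ax": 0, "ay": 0, "az": 0}, {"dx": 0, "dy": 0, "dz": 0, "ax": 0, "ay": 0, "az": 0}]' --hand 1

```text
t: 75.35
tcp_pos: [0.4936, 0.208, 0.2639]
orientation: [[0.781, 0.624, 0.002], [0.624, -0.781, 0.001], [0.002, 0.0, -1.0]]
ft_force: [-0.4, -0.0, -6.0]
gripper_width: 0.346
gripper_force: 28.5
```

```bash
python3 go.py 0.493 0.208 0.253
```

```text
t 75.35 tcp [0.4936 0.208  0.2639] rot [ 0.003 -0.011  0.02 ] d(now) [-0.011 -0.01   0.273] d(afterturn) [-0.011 -0.01   0.273] q [ 0.3  -0.16  1.85  0.    1.45  1.2 ] F [-0.4 -0.  -6. ] w 0.346 28.5
```

Request:
move_arm --targets '[{"dx": 0, "dy": 0, "dz": 0.07, "ax": 0, "ay": 0, "az": 0}, {"dx": 0, "dy": 0, "dz": 0.07, "ax": 0, "ay": 0, "az": 0}, {"dx": 0, "dy": 0, "dz": 0.05, "ax": 0, "ay": 0, "az": 0}, {"dx": 0, "dy": 0, "dz": 0.03, "ax": 0, "ay": 0, "az": 0}, {"dx": 0, "dy": 0, "dz": 0, "ax": 0, "ay": 0, "az": 0}, {"dx": 0, "dy": 0, "dz": 0, "ax": 0, "ay": 0, "az": 0}]' --hand 1

```text
t: 76.1
tcp_pos: [0.4933, 0.2079, 0.2547]
orientation: [[0.781, 0.624, 0.001], [0.624, -0.781, 0.001], [0.001, 0.0, -1.0]]
ft_force: [-0.7, 0.4, -6.6]
gripper_width: 0.344
gripper_force: 28.5
```

Already below rim height with no contact, so the foot is inside the rim. Now the last steps down.

Request:
move_arm --targets '[{"dx": 0, "dy": 0, "dz": 0.03, "ax": 0, "ay": 0, "az": 0}, {"dx": 0, "dy": 0, "dz": 0.025, "ax": 0, "ay": 0, "az": 0}, {"dx": 0, "dy": 0, "dz": 0, "ax": 0, "ay": 0, "az": 0}, {"dx": 0, "dy": 0, "dz": 0, "ax": 0, "ay": 0, "az": 0}]' --hand 1

```text
t: 76.6
tcp_pos: [0.4936, 0.208, 0.2532]
orientation: [[0.781, 0.624, 0.002], [0.624, -0.781, 0.001], [0.002, 0.001, -1.0]]
ft_force: [0.1, -0.1, -0.2]
gripper_width: 0.347
gripper_force: 29.1
```

Request:
move_arm --targets '[{"dx": 0, "dy": 0, "dz": 0, "ax": 0, "ay": 0, "az": 0}, {"dx": 0, "dy": 0, "dz": 0, "ax": 0, "ay": 0, "az": 0}, {"dx": 0, "dy": 0, "dz": 0, "ax": 0, "ay": 0, "az": 0}, {"dx": 0, "dy": 0, "dz": -0.2, "ax": 0, "ay": 0, "az": 0}, {"dx": 0, "dy": 0, "dz": -0.5, "ax": 0, "ay": 0, "az": 0}, {"dx": 0, "dy": 0, "dz": -0.7, "ax": 0, "ay": 0, "az": 0}, {"dx": 0, "dy": 0, "dz": -0.7, "ax": 0, "ay": 0, "az": 0}, {"dx": 0, "dy": 0, "dz": -0.5, "ax": 0, "ay": 0, "az": 0}, {"dx": 0, "dy": -0.5, "dz": 0, "ax": 0, "ay": 0, "az": 0}, {"dx": 0, "dy": -1, "dz": 0, "ax": 0, "ay": 0, "az": 0}, {"dx": 0, "dy": -1, "dz": 0, "ax": 0, "ay": 0, "az": 0}, {"dx": 0, "dy": -1, "dz": 0, "ax": 0, "ay": 0, "az": 0}, {"dx": 0, "dy": -1, "dz": 0, "ax": 0, "ay": 0, "az": 0}, {"dx": 0, "dy": -1, "dz": 0, "ax": 0, "ay": 0, "az": 0}, {"dx": 0, "dy": -1, "dz": 0, "ax": 0, "ay": 0, "az": 0}, {"dx": 0, "dy": -1, "dz": 0, "ax": 0, "ay": 0, "az": 0}, {"dx": 0, "dy": -1, "dz": 0, "ax": 0, "ay": 0, "az": 0}, {"dx": 0, "dy": -0.5, "dz": 0, "ax": 0, "ay": 0, "az": 0}, {"dx": 0, "dy": 0, "dz": 0, "ax": 0, "ay": 0, "az": 0}]' --hand 0

```text
t: 78.97
tcp_pos: [0.2675, 0.4895, 0.3554]
orientation: [[0.78, 0.626, 0.0], [0.626, -0.78, -0.001], [-0.001, 0.001, -1.0]]
ft_force: [-0.8, -1.1, 1.4]
gripper_width: 1.002
gripper_force: 0.0
```

```bash
python3 - <<'E'
from h import *
np.set_printoptions(precision=4,suppress=True)
t=grab('top','top10'); h=cv2.cvtColor(t['pixels'],cv2.COLOR_BGR2HSV)
red=cv2.inRange(h,(0,45,80),(10,255,255))|cv2.inRange(h,(160,30,60),(180,255,255))
# compare expected positions by blob near the projections
for n,p,win in [('tin',(.582,-.342,.053),16),('oilcap',(.4936,.208,.271),14),('pot',(.7115,.2235,.081),12),('millknob',(.581,.107,.174),8)]:
    u,v=proj(t,p).round().astype(int); m=np.zeros_like(red); 
    src=red if n!='millknob' else cv2.inRange(h,(0,0,150),(180,70,255))
    m[v-win:v+win,u-win:u+win]=src[v-win:v+win,u-win:u+win]
    k,_,st,ce=cv2.connectedComponentsWithStats(m)
    if k>1:
        i=1+np.argmax(st[1:,4]); print(n,(u,v),st[i],ce[i].round(1),onz(t,*ce[i],p[2]))
    else: print(n,(u,v),'none')
E
python3 go.py 0.3 0.45 0.34
```

```text
tin (np.int64(418), np.int64(269)) [408 261  18  18 261] [416.8 269.4] [ 0.5799 -0.3407  0.053 ]
oilcap (np.int64(163), np.int64(182)) [155 178  18  15 201] [163.9 185.3] [0.4884 0.2041 0.271 ]
pot (np.int64(213), np.int64(137)) [208 133  11  12 101] [212.9 137.8] [0.7092 0.2224 0.081 ]
millknob (np.int64(232), np.int64(182)) [230 181   5   4  15] [231.9 182.8] [0.5792 0.1056 0.174 ]
t 79.03 tcp [0.2682 0.4889 0.3557] rot [0.006 0.001 0.025] d(now) [0.013 1.255 0.393] d(afterturn) [0.018 1.255 0.392] q [ 0.97 -0.13  1.67 -0.    1.6   1.87] F [-0.1  0.1 -0. ] w 1.003 0.0
```

```bash
python3 -c "
from station import manip
print(manip.sign_off())"
```

```text
the job is handed in; nothing more can be done
None
```

The job is handed in at about 79 s: the last camera measurements put the tin within about 3 mm of the scale's middle, the pot upright in the fully shut drawer, and the mill and bottle upright in their coasters; I had no pictures left for a final look, and the result of the judging was not shown.

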